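# Lift the hinged lid off the food-scraps caddy and stand it in the drying stand

### The arm

A 7-joint arm with a two-finger parallel gripper is mounted at the origin on a cart in front of the work surface, level with it; the furniture and walls round the work are solid. World frame = base frame: x ahead of the robot, y to its left, z up, the work surface at z = 0. Lengths are in m, angles in rad, forces in N, time in s.
With the tool pointing down it reaches from about 0.4 to 0.85 m from the base axis. Payload 4.5 kg.
Tool frame: the origin (TCP) lies on the centre line of the jaws, within the pads' length; the fingertips stand 14 mm ahead of it and the grasp point (between the pads) lies 5 mm behind it; z points along the fingers, x is the direction in which the jaws open and shut, and the axes are right-handed (so a half turn about z gives the same grasp; the last joint's range is limited). The gripper opens to 85 mm and grips with 20 to 120 N. Pads are 22 mm wide; open, the fingers measure 114 mm over their backs; the gripper's body (76 mm by 85 mm) begins 54 mm behind the grasp point. The pads swing forward as they close: fully open they stand 13 mm farther back than shut.
Start: joints at [1.223, 0.689, -0.195, 1.565, 0.157, 0.902, -0.215], TCP at [0.233, -0.58, 0.245] pointing down, gripper open.
Joint ranges: [-3.01, 3.01], [-0.46, 2.08], [-1.47, 1.51], [0.13, 2.56], [-1, 4.14], [0.04, 2.09], [-2.66, 2.66]. Speed limits (rad/s): [2.57, 2.57, 3.14, 3.14, 3.14, 3.14, 3.14].

### API

Orientations are given as a rotation vector (axis times angle).
In Python, from cell import ctrl, eyes, ticket gives the robot as it stands. The module is installed in compiled form; this text tells all that it offers.
- The arm moves only by the tool carry_out, never from a script. Its argument "moves" is text: rows parted by semicolons, each of 7 numbers parted by spaces: the turn, a rotation vector about the tool's x, y, z in degrees, then the shift along the tool's x, y, z in cm, then the opening, from 0 (shut) to 1 (fully open). In form: ax ay az dx dy dz fingers; .... A call has 1 to 12 rows; each row is the pose to reach, as a shift and turn from the pose measured when the call began, along the tool's axes at that moment; what a row does not reach only later rows make up. A row lasts 1/10 s, in which the tool goes at most 50 mm and 8.59 degrees, less where a joint would pass 70% of its speed; a pose out of reach is approached as far as the arm can. A call with a gripper value outside its range is refused whole. The fingers move at their own pace and stop on an object; "squeeze" is the grip in N (left out, the last holds). Time passes only in rows, so rows that repeat a pose let the fingers close. It gives the time, the measured TCP pose, the force and the opening at its end, in the units of the state.
- ctrl.state(): the state, without advancing time (a new reading comes with each control period).
- eyes.read_camera(name): name is "side" or "top"; returns a dict with "frame" (384x512x3 uint8, blue, green, red), "intrinsics" (3x3 intrinsics, pixels), "position" and "rotation" of the camera in the world. Camera axes: x right, y up, looking along -z (the intrinsics and any distortion apply to the point x, -y, -z); pixel columns grow to the right and rows downward; lengths in m; the calibration is good to about 2 mm. A picture is of the moment at which its call begins. There is no depth.
- ticket.hand_in(): hands the job in, once; it reports no verdict.
The state is a dict: "clock": time; "joints": joint angles; "qd": joint speeds; "effort": joint torques, N m; "tcp_pos": TCP position; "orientation": TCP orientation; "contact_force": force on the tool from outside, world axes, zero at the start; "torque": the same for the moment, N m; "gripper_width": finger opening in m.
Only numpy, scipy, OpenCV 4.12 (cv2) and the standard library are available. Lean on these libraries where they do the work, as an engineer would, in place of code of your own. Each camera call takes 0.05 s, during which the arm holds its last target.

### The job

Take the green lid off the steel food-scraps caddy so that both can be washed: by its slanting tab, raise the lid on its hinge until it stands upright, then draw it straight up off its two pins, feeling for where they come free and not wrenching it. Stand it hinge edge down between the two wire hoops of the black drying stand, centred along the hoops, and let go; leave the jar, the tin and the small bowl where they are.

Things in the scene. Friction and masses are not known exactly. Their poses are not given: they have to be found in the camera images.
- caddy: Open steel bin, 150 x 190 mm, 100 mm high, fixed to the worktop. Origin at the centre of its underside; z up, -x its front (where the lid's tab is), +x its back (hinge pins), y along the hinge. It stands with its front toward the robot's left and its hinge toward the robot's right.
- caddy_pins (a point): Nominal middle of the line of the two brass hinge pins, 101 mm behind the caddy's centre, 86 mm above the worktop; axes as the caddy's. Pins at y = +61 and -61 mm, 28 mm long, 6 mm wide along x, 13 mm tall, square-edged. Their stiff bracket is adjustable: the pins really sit up to 5.5 mm before or behind this point along x (steady through a run, not reported), to be found by feel.
- lid: Loose green lid, 0.2 to 0.4 kg, origin on its hinge line. Shut, its axes are parallel to the caddy's (-x to the front edge, z up). It opens by turning about +y (right-hand rule): -x comes up, the upper face turns to the caddy's back; upright is 1.57 rad from shut. Plate x = -183 to +13, y = -97 to +97, z = 14 to 19 mm; a skirt hangs 10 mm below the front edge. Let go, it falls.
- lid_hinge (a point): Middle of the lid's hinge line; axes as the lid's. Two knuckles 20 mm wide at y = +60 and -60 mm, 27 mm outside, 18.5 mm square bore, 8 mm mouth toward the lid's +x between 4 mm lips. The pins leave only with the lid near upright (mouth down) and centred on them within 1 to 1.5 mm, lifted 25 mm. Off centre a lip catches: upright, feel to and fro for both walls of the bore (6.25 mm off centre).
- lid_tab (a point): Grip point in the middle of the lid's flat tab, at x = -198.5, y = 0, z = +33.5 mm of the lid (axes as the lid's). The tab, 46 mm wide along y and 6 mm thick, rises from the front edge at 45 degrees along (-x +z); this point is 24 mm up from its root, 20 mm below its tip. Its flat faces look along (+x +z) and (-x -z): pinch across them, fingers tilted 45 degrees.
- lid_center (a point): Centre of the lid's plate, at x = -85, y = 0, z = +16.5 mm of the lid (axes as the lid's).
- stand: Drying stand, fixed: black tray 110 x 220 mm, 10 mm thick, 5 mm rims, and two hoops of 6 mm wire along its y. Origin at the centre of its underside, z up. The hoops reach from y = -80 to +80 mm and are 95 mm high; the wires' centres stand at x = -25 and +25 mm at the foot and flare to -31 and +31 mm at the top. Its y is within 0.6 rad of the caddy's y.
- stand_slot (a point): Middle of the slot between the hoops, on the tray's floor 10 mm above the worktop; axes as the stand's. With the lid standing upright on the tray, its hinge line is 23.5 mm above the worktop. The lid's foot between the hoops is 32 mm thick (lid z = -13 to +19 mm).
- jar: Bystander: small glass jar with pebbles, 72 x 63 x 85 mm, origin at the centre of its underside.
- tin: Bystander: round dark green tin, 66 mm across, 45 mm high, origin at the centre of its underside.
- pinch_bowl: Bystander: small pale bowl, 70 mm across, 30 mm high, origin at the centre of its underside.
Things that resemble listed ones, but are neither listed nor needed, are in the scene too. Of the things that look like the stand, take the one that is farthest to the robot's left at the start.

How it is judged:
On the way, in this order (a step that is already met when the one before it is completed fails the run):
1. the lid stands upright (within 20 degrees) while still on its pins (angle between lid_hinge's own x axis and vertical above 2.75 rad and distance between lid_hinge and caddy_pins below 0.016 m), for 0.1 s.
2. the lid, still upright, has been drawn straight up off the pins (25 mm or more) (angle between lid_hinge's own x axis and vertical above 2.75 rad and z of lid_hinge in the frame of caddy_pins above 0.025 m and horizontal distance between lid_hinge and caddy_pins below 0.03 m), for 0.1 s.
At the end, for the whole second after the job is handed in: The lid stands at rest in the stand, hinge edge down on the tray (hinge line less than 22 mm above the tray's floor), leaning less than 30 degrees from upright, between the hoops and along them within 14 degrees, its centre within 40 mm of the middle of the slot along the hoops, either face forward (angle between lid_hinge's own x axis and vertical above 2.62 rad and x of lid_center in the frame of stand_slot between -0.045 and 0.045 m and y of lid_center in the frame of stand_slot between -0.04 and 0.04 m and x of lid_hinge in the frame of stand_slot between -0.03 and 0.03 m and z of lid_hinge in the frame of stand_slot below 0.022 m and angle between the y axis of lid_hinge and the y axis of stand, either way round below 0.25 rad and linear speed of lid below 0.02 m/s); the robot touches nothing.
It fails at once if the lid is wrenched against the caddy (more than 30 N) (contact force between lid and caddy above 30 N).
It fails at once if the jar, the tin or the bowl is shifted by more than 20 mm (distance of any of jar, tin, pinch_bowl from where it was at the start of the episode above 0.02 m).
It also fails if it takes over 58 s, if anything falls off the work surface, if the arm or the gripper's body presses on something with over 40 N, if the wrist force passes 120 N, or if a joint passes its speed limit or range.

## Working session

There is one attempt and no reset: what is moved stays moved. The work goes in short steps, Python scripts to look and compute and a tool call to move; the robot and the scene stay as the last step left them, time stands still between calls to the robot, and variables do not carry over. Pictures are saved under pics/ and viewed, and the job is handed in when it is done.

Besides the shell and the picture viewer there is one more tool, called as name(argument=value, ...), one argument or row to a line, values as JSON. carry_out: Moves the arm, as the interface text tells. Its arguments: {"type":"object","properties":{"moves":{"type":"string"},"squeeze":{"type":"number"}},"required":["moves"]}

```bash
mkdir -p pics; ls
python3 - <<'E'
from cell import ctrl, eyes, ticket
import cv2, numpy as np
print(ctrl.state())
for n in ("side","top"):
    r=eyes.read_camera(n)
    cv2.imwrite(f"pics/{n}0.png",cv2.resize(r["frame"],None,fx=1.5,fy=1.5))
    np.savez(f"{n}0.npz",**{k:v for k,v in r.items()})
    print(n,{k:v for k,v in r.items() if k!="frame"})
E
```

```text
pics
{'clock': 0.0, 'joints': array([ 1.22279903,  0.68998843, -0.19452933,  1.56638559,  0.15730466,
        0.90247957, -0.2150748 ]), 'qd': array([-0.00146899,  0.00022479, -0.00026444,  0.00095474, -0.00112111,
       -0.00112547,  0.00037974]), 'effort': array([-3.06001702e-04, -5.39604807e+01, -1.26631077e+00, -1.58545446e+01,
        9.18514619e-03,  9.23670275e-03, -7.54302647e-06]), 'tcp_pos': array([ 0.23259119, -0.57942023,  0.24447056]), 'orientation': array([-2.60192283e+00,  1.75889396e+00,  2.53650171e-03]), 'contact_force': array([-0.68261759, -0.4483198 , -0.35224492]), 'torque': array([-0.00991436, -0.02916571,  0.01908291]), 'gripper_width': 0.08542170796070292}
side {'intrinsics': array([[428.22350655,   0.        , 256.35926468],
       [  0.        , 428.22350655, 192.82970381],
       [  0.        ,   0.        ,   1.        ]]), 'position': array([-0.36121473,  0.21623011,  1.21517466]), 'rotation': array([ 0.47123052, -0.63701542, -1.81500128])}
top {'intrinsics': array([[463.70284586,   0.        , 253.31024593],
       [  0.        , 463.70284586, 189.79201212],
       [  0.        ,   0.        ,   1.        ]]), 'position': array([ 0.05649448, -0.2724542 ,  1.69147942]), 'rotation': array([ 0.26460731, -0.17171945, -1.16642599])}
```

View pics/side0.png

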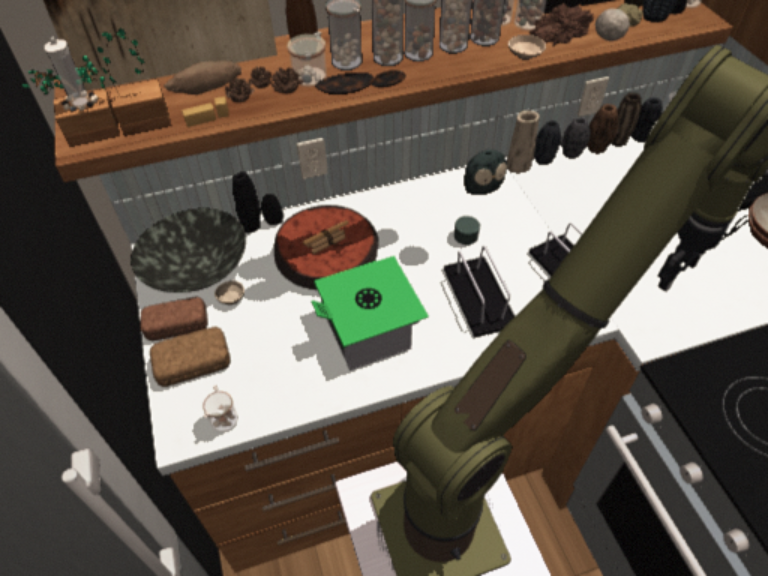

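View pics/top0.png

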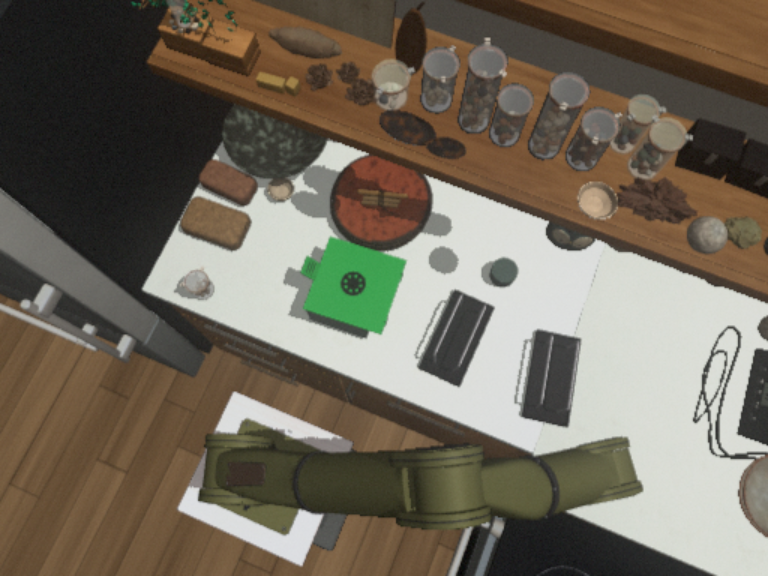

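```bash
cat > h.py <<'E'
import numpy as np, cv2
from scipy.spatial.transform import Rotation as R
def load(n): 
    d=np.load(n+".npz"); return {k:d[k] for k in d}
def ray(c,uv,z):
    K=c["intrinsics"]; uv=np.atleast_2d(uv).astype(float)
    d=np.c_[(uv[:,0]-K[0,2])/K[0,0],-(uv[:,1]-K[1,2])/K[1,1],-np.ones(len(uv))]
    d=R.from_rotvec(c["rotation"]).apply(d); p=c["position"]
    return p+d*((z-p[2])/d[:,2])[:,None]
def proj(c,X):
    q=R.from_rotvec(c["rotation"]).inv().apply(np.atleast_2d(X)-c["position"]); K=c["intrinsics"]
    return np.c_[K[0,2]+K[0,0]*q[:,0]/-q[:,2],K[1,2]+K[1,1]*q[:,1]/q[:,2]]
E
python3 - <<'E'
from h import *
for n in ("side0","top0"):
    c=load(n); hsv=cv2.cvtColor(c["frame"],cv2.COLOR_BGR2HSV)
    m=cv2.inRange(hsv,(50,150,100),(75,255,255))
    m2=cv2.morphologyEx(m,cv2.MORPH_OPEN,np.ones((13,13)))
    k=max(cv2.findContours(m2,0,2)[0],key=cv2.contourArea)
    pts=ray(c,k[:,0].astype(float),0.105)[:,:2]
    r=cv2.minAreaRect((pts*1000).astype(np.float32)); print(n,r)
    print(np.round(cv2.boxPoints(r)).tolist())
    f=c["frame"]
    if n=="top0":
        cv2.imwrite("pics/top_st.png",cv2.resize(f[160:300,180:400],None,fx=3.6,fy=3.6,interpolation=2))
    else: cv2.imwrite("pics/side_st.png",cv2.resize(f[130:250,190:390],None,fx=4,fy=4,interpolation=2))
E
```

```text
side0 ((497.1859130859375, -65.16336059570312), (174.36387634277344, 99.76799774169922), 3.98388934135437)
[[407.0, -21.0], [414.0, -121.0], [588.0, -109.0], [581.0, -9.0]]
top0 ((515.7395629882812, -35.60453796386719), (139.88246154785156, 148.95327758789062), 22.601964950561523)
[[423.0, 6.0], [480.0, -131.0], [609.0, -77.0], [552.0, 60.0]]
```

View pics/top_st.png

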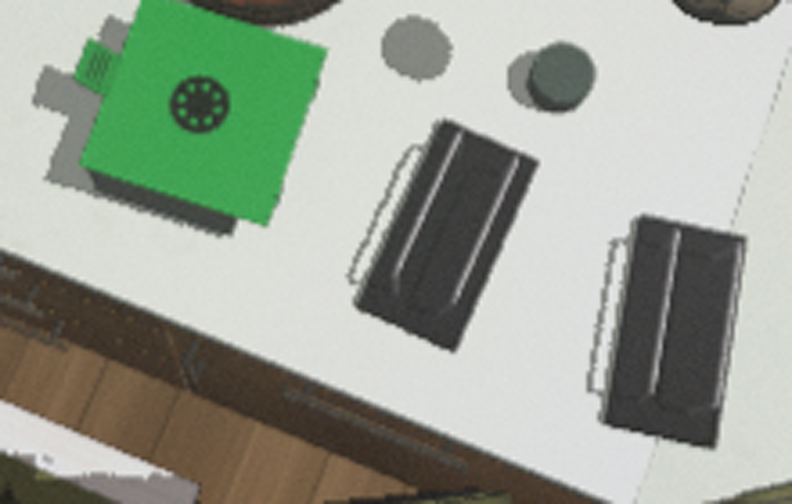

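View pics/side_st.png

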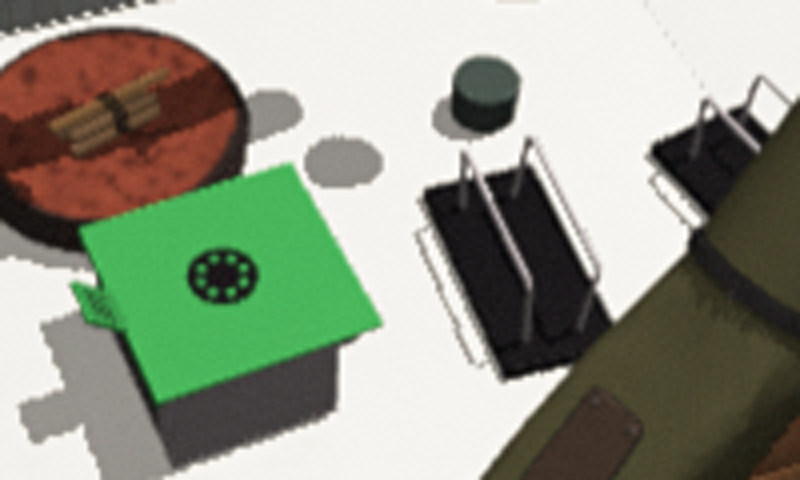

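```bash
cat >> h.py <<'E'
def bigc(m):
    k=max(cv2.findContours(m,cv2.RETR_EXTERNAL,cv2.CHAIN_APPROX_NONE)[0],key=cv2.contourArea); return k[:,0].astype(float)
def quad(pts,eps):
    # pts metric Nx2 mm closed; initial quad from approx, refine with edge lines
    a=cv2.boxPoints(cv2.minAreaRect(pts.astype(np.float32)))
    for it in range(6):
        L=[]
        for i in range(4):
            p,q=a[i],a[(i+1)%4]; d=(q-p)/np.linalg.norm(q-p); n=np.array([-d[1],d[0]])
            s=(pts-p)@d; t=(pts-p)@n; l=np.linalg.norm(q-p)
            sel=(np.abs(t)<eps[it])&(s>0.12*l)&(s<0.88*l)
            v=cv2.fitLine(pts[sel].astype(np.float32),cv2.DIST_HUBER,0,.01,.01).ravel(); L.append(v)
        b=[]
        for i in range(4):
            v,w=L[i-1],L[i]; M=np.array([[v[0],-w[0]],[v[1],-w[1]]]); s=np.linalg.solve(M,w[2:]-v[2:]); b.append(v[2:]+s[0]*v[:2])
        a=np.array(b)
    return a
E
python3 - <<'E'
from h import *
for n in ("side0","top0"):
    c=load(n); hsv=cv2.cvtColor(c["frame"],cv2.COLOR_BGR2HSV)
    m=cv2.inRange(hsv,(50,130,90),(75,255,255))
    full=np.zeros_like(m); cv2.drawContours(full,[bigc(m).astype(np.int32)],-1,255,-1)
    o=cv2.morphologyEx(full,cv2.MORPH_OPEN,cv2.getStructuringElement(2,(17,17)))
    k=bigc(o)
    pts=ray(c,k,0.105)[:,:2]*1000
    a=quad(pts,[15,8,5,4,3,3]); print(n,np.round(a,1).tolist()); 
    e=np.roll(a,-1,0)-a; print(np.linalg.norm(e,axis=1),np.degrees(np.arctan2(e[:,1],e[:,0])), a.mean(0))
    # stand tray
    v=hsv[...,2]; u0,v0=(300,222) if n=="top0" else (312,195)
    mm=((v<95)).astype(np.uint8)*255
    # seeds
    nl,lab,st,ce=cv2.connectedComponentsWithStats(cv2.morphologyEx(mm,cv2.MORPH_CLOSE,np.ones((5,5))))
    l=lab[v0,u0]; print(n,l,st[l])
    k=bigc((lab==l).astype(np.uint8)*255); pts=ray(c,k,0.013)[:,:2]*1000
    a=quad(pts,[15,8,5,4,3,3]); print(np.round(a,1).tolist())
    e=np.roll(a,-1,0)-a; print(np.linalg.norm(e,axis=1),np.degrees(np.arctan2(e[:,1],e[:,0])), a.mean(0))
E
```

```text
side0 [[383.3999938964844, 68.4000015258789], [396.0, -122.5], [585.9000244140625, -109.5], [569.5999755859375, 79.30000305175781]]
[191.33232 190.30235 189.5084  186.5335 ] [ -86.226166     3.9194381   94.91473   -176.6494   ] [483.7483   -21.053394]
side0 1 [     0      0    512    384 117033]Traceback (most recent call last):
  File "<stdin>", line 18, in <module>
  File "h.py", line 24, in quad
    v=cv2.fitLine(pts[sel].astype(np.float32),cv2.DIST_HUBER,0,.01,.01).ravel(); L.append(v)
      ~~~~~~~~~~~^^^^^^^^^^^^^^^^^^^^^^^^^^^^^^^^^^^^^^^^^^^^^^^^^^^^^^
cv2.error: OpenCV(4.12.0) /io/opencv/modules/imgproc/src/linefit.cpp:50: error: (-215:Assertion failed) count > 0 in function 'fitLine2D_wods'
```

Run:
```python
from h import *
for n in ("side0","top0"):
    c=load(n); hsv=cv2.cvtColor(c["frame"],cv2.COLOR_BGR2HSV)
    if n=="top0":
        m=cv2.inRange(hsv,(50,130,90),(75,255,255))
        full=np.zeros_like(m); cv2.drawContours(full,[bigc(m).astype(np.int32)],-1,255,-1)
        o=cv2.morphologyEx(full,cv2.MORPH_OPEN,cv2.getStructuringElement(2,(17,17)))
        pts=ray(c,bigc(o),0.105)[:,:2]*1000
        a=quad(pts,[15,8,5,4,3,3]); print(n,np.round(a,1).tolist()); 
        e=np.roll(a,-1,0)-a; print(np.linalg.norm(e,axis=1),np.degrees(np.arctan2(e[:,1],e[:,0])), a.mean(0))
    poly=[(428,198),(445,115),(540,155),(455,355),(352,308)] if n=="top0" else [(415,195),(545,160),(620,325),(600,350),(500,385)]
    s,ox,oy=(3.6,180,160) if n=="top0" else (4,190,130)
    roi=np.zeros(hsv.shape[:2],np.uint8); P=np.array([(x/s+ox,y/s+oy) for x,y in poly]); 
    cv2.fillPoly(roi,[P.astype(np.int32)],255); roi=cv2.dilate(roi,np.ones((9,9)))
    mm=((hsv[...,2]<110)&(roi>0)).astype(np.uint8)*255
    if n=="side0": mm[hsv[...,1]>85]=0
    mm=cv2.morphologyEx(mm,cv2.MORPH_CLOSE,np.ones((5,5))); mm=cv2.morphologyEx(mm,cv2.MORPH_OPEN,np.ones((5,5)))
    cv2.imwrite(f"pics/m_{n}.png",cv2.resize(mm,None,fx=1.5,fy=1.5))
    k=bigc(mm); pts=ray(c,k,0.013)[:,:2]*1000
    a=quad(pts,[15,8,5,4,3,3]); print(n,np.round(a,1).tolist())
    e=np.roll(a,-1,0)-a; print(np.linalg.norm(e,axis=1),np.degrees(np.arctan2(e[:,1],e[:,0])), a.mean(0))
```

```text
side0 [[348.3999938964844, -337.79998779296875], [586.2000122070312, -352.1000061035156], [592.7999877929688, -243.0], [377.6000061035156, -232.39999389648438]]
[238.19775 109.25212 215.40166 109.35265] [  -3.4302685   86.5313     177.18692   -105.50858  ] [ 476.25433 -291.3343 ]
top0 [[381.1000061035156, 65.4000015258789], [396.0, -123.80000305175781], [580.0999755859375, -109.0999984741211], [570.4000244140625, 78.9000015258789]]
[189.76149 184.6913  188.20724 189.80992] [ -85.50999     4.547323   92.9332   -175.94435 ] [481.90283  -22.144127]
top0 [[366.70001220703125, -340.0], [583.5, -350.3999938964844], [587.4000244140625, -244.89999389648438], [372.29998779296875, -233.60000610351562]]
[217.0431  105.54252 215.42828 106.55826] [ -2.7444932  87.88397   176.98393   -92.99161  ] [ 477.47614 -292.24127]
```

```bash
cat >> h.py <<'E'
YAW=np.radians(-86.0)
CX=np.array([np.cos(YAW),np.sin(YAW),0]); CY=np.array([-np.sin(YAW),np.cos(YAW),0]); CZ=np.array([0,0,1.])
LID0=np.array([.4887,-.1064,.086])
def lidw(p,o=LID0): p=np.atleast_2d(p); return o+p@np.array([CX,CY,CZ])
E
python3 - <<'E'
from h import *
from cell import ctrl
q=(-1/np.sqrt(2))
tab=[[-181.5-0*0,-23,16.5],[-181.5,23,16.5],[-212.6,23,47.6],[-212.6,-23,47.6]]
plate=[[-183,-97,19],[-183,97,19],[13,97,19],[13,-97,19]]
st=np.array([.4780,-.292,0]); a=np.radians(-2.9); Y=np.array([np.cos(a),np.sin(a),0]); X=np.array([Y[1],-Y[0],0])
hoop=lambda s:[st+s*.025*X-.08*Y+[0,0,.01],st+s*.031*X-.08*Y+[0,0,.095],st+s*.031*X+.08*Y+[0,0,.095],st+s*.025*X+.08*Y+[0,0,.01]]
tray=[st+i*.055*X+j*.11*Y+[0,0,.01] for i,j in((1,1),(1,-1),(-1,-1),(-1,1))]
for n in("side0","top0"):
    c=load(n); f=cv2.resize(c["frame"],None,fx=4,fy=4,interpolation=2)
    for P in (lidw(np.array(tab)/1000),lidw(np.array(plate)/1000),hoop(1),hoop(-1),tray):
        p=proj(c,P)*4+1.5; cv2.polylines(f,[p.astype(np.int32)],True,(0,0,255),1)
    f=f[640:1160,740:1540] if n=="top0" else f[520:1040,740:1500]
    cv2.imwrite(f"pics/ov_{n}.png",f)
s=ctrl.state(); print(R.from_rotvec(s["orientation"]).as_matrix().round(3))
c=load("top0")
for nm,uv,z in(("jar",(195,285),.05),("bowl",(279,188),.03),("tin",(503,270),.045),("pan",(381,200),.03)): print(nm,ray(c,np.array(uv)/1.5,z).round(3))
E
```

```text
[[ 0.373 -0.928 -0.001]
 [-0.928 -0.373  0.002]
 [-0.002  0.    -1.   ]]
jar [[0.342 0.349 0.05 ]]
bowl [[0.667 0.275 0.03 ]]
tin [[ 0.673 -0.34   0.045]]
pan [[0.738 0.016 0.03 ]]
```

View pics/ov_side0.png

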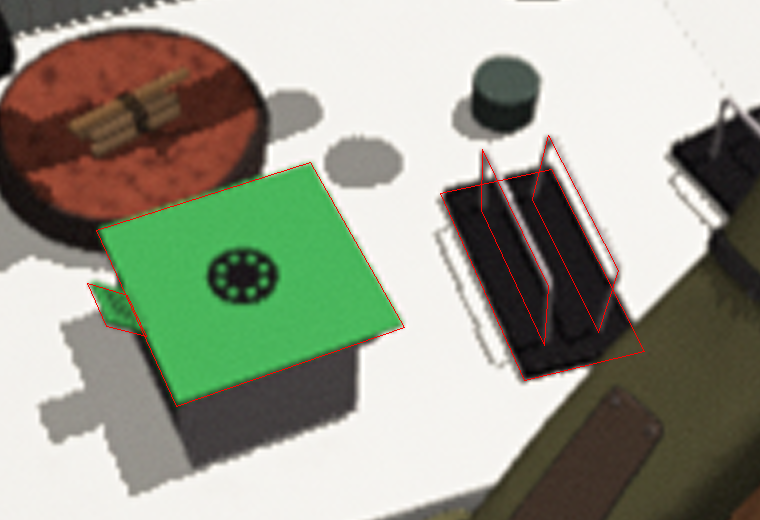

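View pics/ov_top0.png

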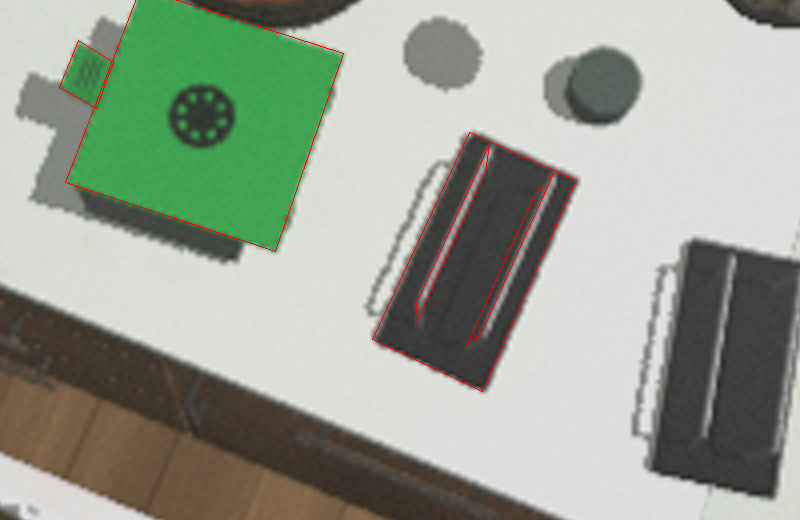

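```bash
cat >> h.py <<'E'
def rel(s,p,M):
    R0=R.from_rotvec(s["orientation"]); rv=np.degrees((R0.inv()*R.from_matrix(M)).as_rotvec()); t=R0.inv().apply(np.asarray(p)-s["tcp_pos"])*100
    return " ".join(f"{v:.1f}" for v in rv)+" "+" ".join(f"{v:.2f}" for v in t)
def toolM(th,yaw=YAW):
    # th = lid opening rad ; tool x=(CX+CZ)/sqrt2 , z=(CX-CZ)/sqrt2 turned about CY by th
    cx=np.array([np.cos(yaw),np.sin(yaw),0]); cy=np.array([-np.sin(yaw),np.cos(yaw),0])
    x=(cx+CZ)/2**.5; z=(cx-CZ)/2**.5; M=np.c_[x,np.cross(z,x),z]
    return R.from_rotvec(cy*th).as_matrix()@M
def graspP(th,o=LID0,yaw=YAW,out=.002):
    cx=np.array([np.cos(yaw),np.sin(yaw),0]); cy=np.array([-np.sin(yaw),np.cos(yaw),0])
    v=-.1985*cx+.0335*CZ
    M=toolM(th,yaw)
    return o+R.from_rotvec(cy*th).apply(v)+M[:,2]*(.005-out)
E
python3 - <<'E'
from h import *
from cell import ctrl
s=ctrl.state()
M=toolM(0); print(M.round(3)); p=graspP(0); print(p)
print(rel(s,[.43,-.2,.30],toolM(.78)))
print(rel(s,[.47,.16,.30],toolM(0.4)))
print(rel(s,p-.08*M[:,2],M))
E
```

```text
[[ 0.049 -0.998  0.049]
 [-0.705 -0.07  -0.705]
 [ 0.707  0.    -0.707]]
[0.47500132 0.08950031 0.11737868]
-0.0 0.4 17.9 -27.87 -32.46 -5.50
-3.4 22.0 17.7 -59.79 -49.58 -5.45
-7.0 44.7 17.0 -58.42 -49.16 7.15
```

carry_out(
  moves="0 0 6 -7 -8 -3 1;0 0 12 -14 -16 -5.5 1;0 0 18 -21 -24.4 -5.5 1;0 0 18 -28 -32.4 -5.5 1;0 0 18 -28 -32.4 -5.5 1;0 0 18 -28 -32.4 -5.5 1;0 0 18 -28 -32.4 -5.5 1;0 0 18 -28 -32.4 -5.5 1;0 0 18 -28 -32.4 -5.5 1;0 0 18 -28 -32.4 -5.5 1",
  squeeze=60,
)

```text
clock: 1.1
tcp_pos: [0.4318, -0.1934, 0.3003]
orientation: [-2.303, 2.13, 0.003]
contact_force: [0.7, 0.1, 0.6]
gripper_width: 0.0855
```

Run:
```python
from h import *
from cell import ctrl
s=ctrl.state(); print(s["joints"].round(2),s["tcp_pos"])
M=toolM(0); p=graspP(0)
print(rel(s,[.47,.16,.27],toolM(0.4)))
print(rel(s,p-.08*M[:,2],M))
```

```text
[ 0.41  0.41 -0.12  1.94  0.06  0.79 -1.24] [ 0.43181753 -0.19343512  0.30028219]
-0.2 22.3 0.4 -34.93 -6.55 3.18
-0.3 45.2 0.4 -33.48 -6.53 12.78
```

carry_out(
  moves="0 0 0 -8 -1 0 1;0 0 0 -16 -3 0 1;0 7 0 -24 -5 0 1;0 15 0 -30 -6 2 1;0 22 0 -35 -6.5 3 1;0 28 0 -35 -6.5 5 1;0 34 0 -34.5 -6.5 7.5 1;0 40 0 -34 -6.5 10 1;0 45 0.4 -33.5 -6.5 12.8 1;0 45 0.4 -33.5 -6.5 12.8 1;0 45 0.4 -33.5 -6.5 12.8 1;0 45 0.4 -33.5 -6.5 12.8 1",
)

```text
clock: 2.3
tcp_pos: [0.4718, 0.1435, 0.1765]
orientation: [1.829, -1.715, 0.761]
contact_force: [-0.5, -0.1, 0.5]
gripper_width: 0.0854
```

```bash
cat > look.py <<'E'
import sys
from h import *
from cell import eyes
tag=sys.argv[1]
for n in sys.argv[2:]:
    r=eyes.read_camera(n); np.savez(f"{n}_{tag}.npz",**r)
    f=cv2.resize(r["frame"],None,fx=4,fy=4,interpolation=2)
    f=f[520:1120,560:1360] if n=="top" else f[440:1040,600:1400]
    cv2.imwrite(f"pics/{n}_{tag}.png",f)
E
python3 look.py a side top
python3 - <<'E'
from h import *
from cell import ctrl
s=ctrl.state(); print(s["joints"].round(2),s["tcp_pos"],s["contact_force"])
M=toolM(0); p=graspP(0)
print(rel(s,p-.08*M[:,2],M)); print(rel(s,p,M))
E
```

```text
[-0.88  0.88  0.21  1.82  0.53  1.02 -2.62] [0.47213583 0.14395758 0.17752929] [-0.48212225  0.59853801  0.58895812]
-0.3 0.4 -0.5 -0.40 0.10 0.11
-0.3 0.4 -0.5 -0.34 0.14 8.11
```

View pics/side_a.png

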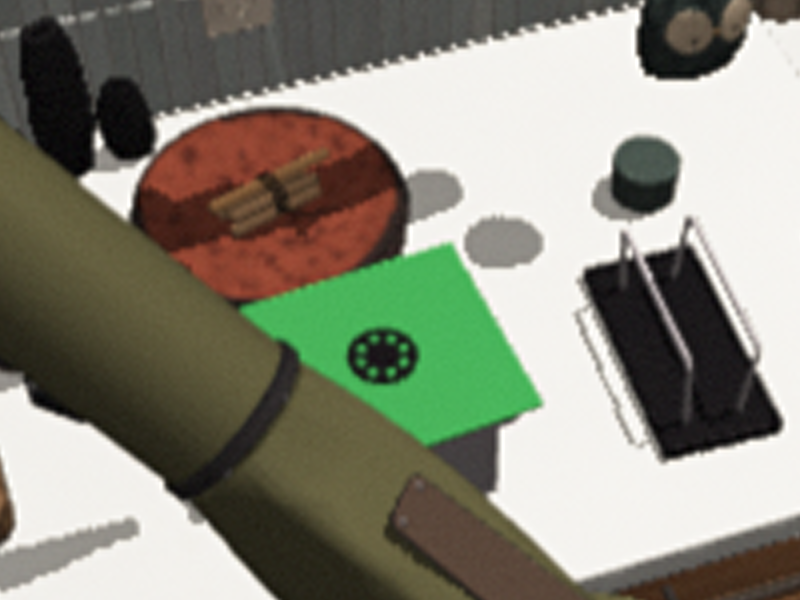

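View pics/top_a.png

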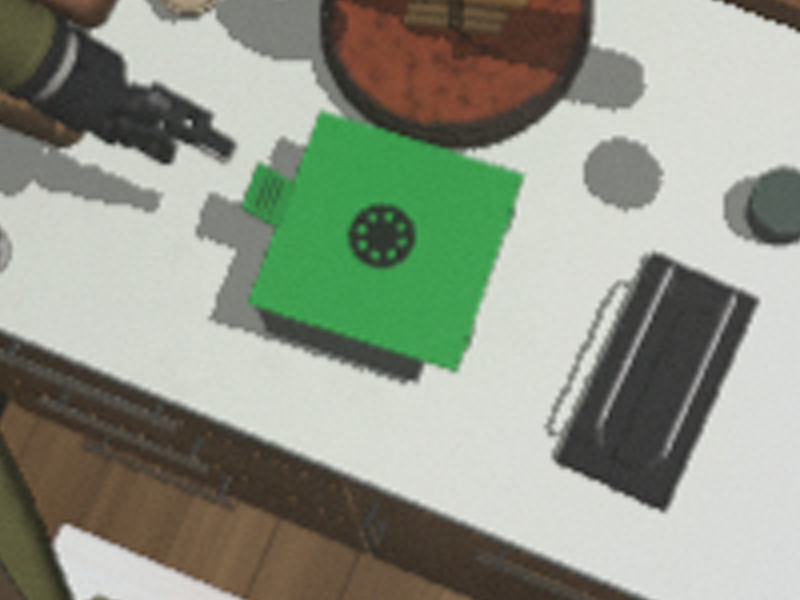

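carry_out(
  moves="0 0 0 -0.35 0.1 1.5 1;0 0 -0.5 -0.35 0.1 3 1;0 0 -0.5 -0.35 0.1 4.5 1;0 0 -0.5 -0.35 0.1 5 1;0 0 -0.5 -0.35 0.1 5 1",
)

```text
clock: 2.9
tcp_pos: [0.4742, 0.1103, 0.1415]
orientation: [1.835, -1.715, 0.757]
contact_force: [-0.3, 1.2, -1.0]
gripper_width: 0.0854
```

```bash
python3 look.py b top
python3 - <<'E'
from h import *
from cell import ctrl
s=ctrl.state(); print(s["joints"].round(2),s["tcp_pos"],s["contact_force"])
M=toolM(0); p=graspP(0)
print(rel(s,p,M))
print((proj(load("top_b"),s["tcp_pos"])*4-[560,520]))
E
```

```text
[-0.87  0.94  0.27  1.89  0.55  0.88 -2.63] [0.47431602 0.11113037 0.14114927] [0.05573736 0.15912683 0.51825296]
-0.3 0.5 -0.2 -0.12 0.10 3.21
[[241.27699498 176.89462676]]
```

View pics/top_b.png

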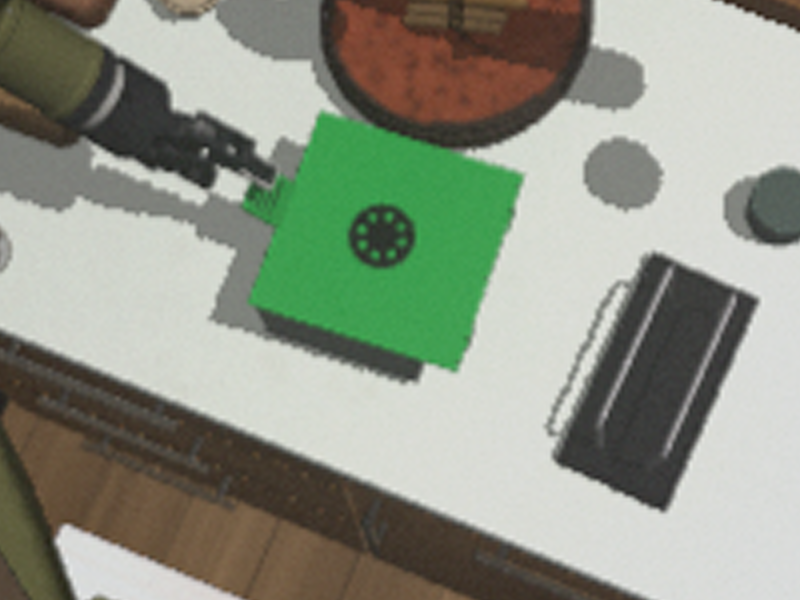

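carry_out(
  moves="0 0 0 -0.1 0.1 1.2 1;0 0 0 -0.1 0.1 2.4 1;0 0 0 -0.1 0.1 3.2 1;0 0.5 0 -0.1 0.1 3.2 1;0 0.5 0 -0.1 0.1 3.2 1",
)

```text
clock: 3.45
tcp_pos: [0.4753, 0.0903, 0.1177]
orientation: [1.832, -1.709, 0.764]
contact_force: [0.4, -0.4, -0.9]
gripper_width: 0.0855
```

Run:
```python
from h import *
from cell import ctrl
s=ctrl.state(); print(s["joints"].round(2),s["tcp_pos"],s["contact_force"])
print(rel(s,graspP(0),toolM(0)))
```

```text
[-0.87  0.98  0.32  1.92  0.56  0.79 -2.63] [0.47526368 0.090286   0.11770143] [ 0.42589837 -0.35963712 -0.89431161]
-0.4 0.1 -0.2 0.03 0.03 0.08
```

carry_out(
  moves="0 0 0 0 0 0 0.6;0 0 0 0 0 0 0.35;0 0 0 0 0 0 0.2;0 0 0 0 0 0 0.1;0 0 0 0 0 0 0;0 0 0 0 0 0 0;0 0 0 0 0 0 0;0 0 0 0 0 0 0",
  squeeze=60,
)

```text
clock: 4.25
tcp_pos: [0.4754, 0.089, 0.119]
orientation: [1.829, -1.708, 0.767]
contact_force: [0.2, -0.2, 5.7]
gripper_width: 0.0054
```

Run:
```python
from h import *
from cell import ctrl
s=ctrl.state(); print(s["joints"].round(2),s["tcp_pos"],s["contact_force"],s["gripper_width"])
print(rel(s,graspP(0),toolM(0)))
```

```text
[-0.87  0.98  0.32  1.92  0.56  0.79 -2.63] [0.47540372 0.08895544 0.11898931] [ 0.2080355  -0.24738272  5.65387905] 0.005410219980839152
-0.3 -0.1 -0.2 -0.15 0.04 0.07
```

carry_out(
  moves="0 -3.3 0 0.95 0 -0.65 0;0 -6.6 0 1.93 0 -1.24 0;0 -10 0 2.97 0 -1.78 0;0 -10 0 2.97 0 -1.78 0;0 -10 0 2.97 0 -1.78 0",
)

```text
clock: 4.75
tcp_pos: [0.4758, 0.0812, 0.1522]
orientation: [1.945, -1.816, 0.622]
contact_force: [-0.2, -0.2, -3.8]
gripper_width: 0.0053
```

```bash
python3 look.py c side top
cat > st.py <<'E'
from h import *
from cell import ctrl
s=ctrl.state(); T=R.from_rotvec(s["orientation"]).as_matrix()
F=s["contact_force"]; B=np.array([CX,CY,CZ])
print(s["clock"],s["joints"].round(2),s["tcp_pos"].round(4),"w",s["gripper_width"].round(4),"F cx cy z",(B@F).round(1),"tq",(B@s["torque"]).round(2))
z=B@T[:,2]; th=np.arctan2(z[0],-z[2]); print("theta deg",45-np.degrees(th), "caddy-y comp of tool z",z[1].round(4),"tool x caddy",(B@T[:,0]).round(3))
h=s["tcp_pos"]+T@np.array([.1167,0,.161]); print("hinge est rel LID0 (caddy axes mm)",(B@(h-LID0)*1000).round(1))
E
python3 st.py
```

```text
Traceback (most recent call last):
  File "st.py", line 5, in <module>
    print(s["clock"],s["joints"].round(2),s["tcp_pos"].round(4),"w",s["gripper_width"].round(4),"F cx cy z",(B@F).round(1),"tq",(B@s["torque"]).round(2))
                                                                    ^^^^^^^^^^^^^^^^^^^^^^^^
AttributeError: 'float' object has no attribute 'round'
```

View pics/top_c.png

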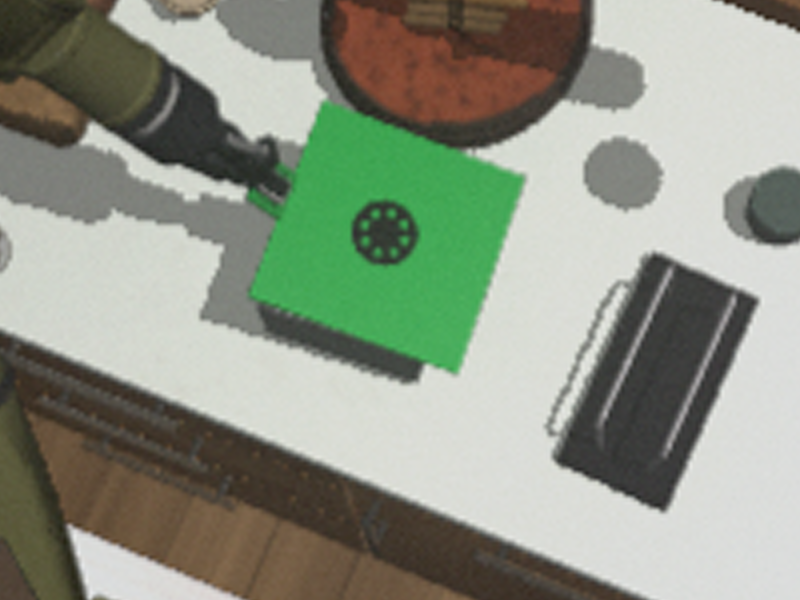

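```bash
sed -i 's/s\["gripper_width"\].round(4)/round(s["gripper_width"],4)/' st.py
cat >> st.py <<'E'
import sys
# tool-axes of caddy x and z
print("CX in tool",(T.T@CX).round(3),"CZ in tool",(T.T@CZ).round(3),"CY in tool",(T.T@CY).round(3))
E
python3 st.py
```

```text
4.85 [-0.76  0.83  0.26  1.98  0.54  0.72 -2.53] [0.4755 0.0819 0.1514] w 0.0056 F cx cy z [-0.1  0.3 -2.6] tq [-0.01  1.25 -0.03]
theta deg 9.877045420616184 caddy-y comp of tool z 0.0063 tool x caddy [ 0.818 -0.     0.575]
hinge est rel LID0 (caddy axes mm) [-0.7  0.9  0.9]
CX in tool [0.818 0.003 0.575] CZ in tool [ 0.575 -0.005 -0.818] CY in tool [-0.    -1.     0.006]
```

carry_out(
  moves="0 0 0 0.1 0 0.07 0;0 0 0 0.24 0 0.17 0;0 0 0 0.24 0 0.17 0",
)

```text
clock: 5.15
tcp_pos: [0.4755, 0.079, 0.1509]
orientation: [1.947, -1.811, 0.621]
contact_force: [0.1, -0.1, -3.4]
gripper_width: 0.0051
```

```bash
python3 st.py
```

```text
5.15 [-0.76  0.83  0.26  1.98  0.54  0.71 -2.53] [0.4755 0.079  0.1509] w 0.0051 F cx cy z [ 0.1  0.1 -3.4] tq [-0.03  1.24  0.02]
theta deg 9.834511872525376 caddy-y comp of tool z 0.0059 tool x caddy [0.817 0.001 0.576]
hinge est rel LID0 (caddy axes mm) [2.3 0.8 0.5]
CX in tool [0.817 0.004 0.576] CZ in tool [ 0.576 -0.005 -0.817] CY in tool [ 0.001 -1.     0.006]
```

carry_out(
  moves="0 0 0 0.16 0 0.12 0;0 0 0 0.16 0 0.12 0",
)

```text
clock: 5.35
tcp_pos: [0.4755, 0.0766, 0.1508]
orientation: [1.946, -1.811, 0.621]
contact_force: [0.3, -0.3, -2.5]
gripper_width: 0.0052
```

carry_out(
  moves="0 0 0 0.16 0 0.12 0;0 0 0 0.16 0 0.12 0",
)

```text
clock: 5.55
tcp_pos: [0.4755, 0.074, 0.1508]
orientation: [1.945, -1.811, 0.621]
contact_force: [0.3, 0.1, -2.6]
gripper_width: 0.0054
```

```bash
python3 st.py
```

```text
5.55 [-0.75  0.83  0.27  1.99  0.55  0.71 -2.53] [0.4755 0.074  0.1508] w 0.0054 F cx cy z [-0.   0.3 -2.6] tq [-0.02  1.24 -0.04]
theta deg 9.772866115712567 caddy-y comp of tool z 0.0048 tool x caddy [0.817 0.    0.577]
hinge est rel LID0 (caddy axes mm) [7.3 0.2 0.6]
CX in tool [0.817 0.003 0.577] CZ in tool [ 0.577 -0.004 -0.817] CY in tool [ 0.    -1.     0.005]
```

carry_out(
  moves="0 0 0 0.16 0 0.12 0;0 0 0 0.16 0 0.12 0",
)

```text
clock: 5.75
tcp_pos: [0.4757, 0.0732, 0.1505]
orientation: [1.947, -1.812, 0.62]
contact_force: [-0.9, 3.7, -1.1]
gripper_width: 0.0054
```

carry_out(
  moves="0 0 0 0.12 0 0.09 0;0 0 0 0.12 0 0.09 0",
)

```text
clock: 5.95
tcp_pos: [0.4758, 0.0733, 0.1503]
orientation: [1.95, -1.812, 0.619]
contact_force: [-3.0, 5.8, 0.2]
gripper_width: 0.0053
```

```bash
python3 st.py
```

```text
5.95 [-0.75  0.83  0.27  1.99  0.55  0.7  -2.53] [0.4758 0.0733 0.1503] w 0.0053 F cx cy z [-6.  -2.5  0.2] tq [-0.3   1.54 -0.29]
theta deg 10.030747509447203 caddy-y comp of tool z 0.0068 tool x caddy [0.819 0.001 0.573]
hinge est rel LID0 (caddy axes mm) [ 7.8  0.9 -0.8]
CX in tool [0.819 0.005 0.573] CZ in tool [ 0.573 -0.005 -0.819] CY in tool [ 0.001 -1.     0.007]
```

carry_out(
  moves="0 0 0 -0.25 0 -0.17 0;0 0 0 -0.5 0 -0.35 0;0 0 0 -0.7 0 -0.48 0;0 0 0 -0.7 0 -0.48 0",
)

```text
clock: 6.35
tcp_pos: [0.4751, 0.0814, 0.1504]
orientation: [1.949, -1.812, 0.62]
contact_force: [-0.6, -0.0, -0.3]
gripper_width: 0.0053
```

carry_out(
  moves="0 0 0 -0.16 0 -0.12 0;0 0 0 -0.16 0 -0.12 0",
)

```text
clock: 6.55
tcp_pos: [0.4749, 0.0831, 0.1506]
orientation: [1.948, -1.811, 0.62]
contact_force: [-0.3, -0.6, -0.5]
gripper_width: 0.0052
```

```bash
python3 st.py
```

```text
6.55 [-0.76  0.83  0.26  1.98  0.54  0.72 -2.53] [0.4749 0.0831 0.1506] w 0.0052 F cx cy z [ 0.5 -0.3 -0.5] tq [-0.08  0.62 -0.05]
theta deg 9.91856779704267 caddy-y comp of tool z 0.0061 tool x caddy [0.818 0.001 0.575]
hinge est rel LID0 (caddy axes mm) [-2.   0.6 -0.1]
CX in tool [0.818 0.004 0.575] CZ in tool [ 0.575 -0.004 -0.818] CY in tool [ 0.001 -1.     0.006]
```

carry_out(
  moves="0 0 0 -0.16 0 -0.12 0;0 0 0 -0.16 0 -0.12 0",
)

```text
clock: 6.75
tcp_pos: [0.4747, 0.0851, 0.1507]
orientation: [1.948, -1.811, 0.62]
contact_force: [0.2, -0.6, -0.8]
gripper_width: 0.0053
```

carry_out(
  moves="0 0 0 -0.12 0 -0.09 0;0 0 0 -0.12 0 -0.09 0",
)

```text
clock: 6.95
tcp_pos: [0.4745, 0.0854, 0.1509]
orientation: [1.946, -1.81, 0.621]
contact_force: [0.8, -5.0, -3.2]
gripper_width: 0.0051
```

```bash
python3 st.py
```

```text
6.95 [-0.77  0.83  0.26  1.98  0.53  0.73 -2.53] [0.4745 0.0854 0.1509] w 0.0051 F cx cy z [ 5.   0.4 -3.2] tq [0.11 0.29 0.15]
theta deg 9.78492532012124 caddy-y comp of tool z 0.005 tool x caddy [0.817 0.001 0.577]
hinge est rel LID0 (caddy axes mm) [-4.2  0.1  0.7]
CX in tool [0.817 0.003 0.577] CZ in tool [ 0.577 -0.004 -0.817] CY in tool [ 0.001 -1.     0.005]
```

carry_out(
  moves="0 0 0 0.3 0 0.12 0;0 0 0 0.56 0 0.23 0;0 0 0 0.56 0 0.23 0;0 0 0 0.56 0 0.23 0",
)

```text
clock: 7.35
tcp_pos: [0.475, 0.0801, 0.1521]
orientation: [1.947, -1.811, 0.621]
contact_force: [-0.6, -0.6, -2.5]
gripper_width: 0.0051
```

```bash
python3 st.py; python3 -c "
import numpy as np
for d in range(0,51,3):
    t=np.radians(d);c,s=np.cos(t),np.sin(t);print(f'0 {-d} 0 {11.67*(1-c)+16.1*s:.2f} 0 {16.1*(1-c)-11.67*s:.2f} 0;',end='')
"
```

```text
7.35 [-0.76  0.83  0.26  1.98  0.54  0.72 -2.53] [0.475  0.0801 0.1521] w 0.0051 F cx cy z [ 0.6 -0.6 -2.5] tq [0.01 1.28 0.01]
theta deg 9.852397264079777 caddy-y comp of tool z 0.0055 tool x caddy [0.818 0.001 0.576]
hinge est rel LID0 (caddy axes mm) [1.1 0.3 1.7]
CX in tool [0.818 0.004 0.576] CZ in tool [ 0.576 -0.004 -0.818] CY in tool [ 0.001 -1.     0.005]
0 0 0 0.00 0 0.00 0;0 -3 0 0.86 0 -0.59 0;0 -6 0 1.75 0 -1.13 0;0 -9 0 2.66 0 -1.63 0;0 -12 0 3.60 0 -2.07 0;0 -15 0 4.56 0 -2.47 0;0 -18 0 5.55 0 -2.82 0;0 -21 0 6.54 0 -3.11 0;0 -24 0 7.56 0 -3.35 0;0 -27 0 8.58 0 -3.54 0;0 -30 0 9.61 0 -3.68 0;0 -33 0 10.65 0 -3.76 0;0 -36 0 11.69 0 -3.78 0;0 -39 0 12.73 0 -3.76 0;0 -42 0 13.77 0 -3.67 0;0 -45 0 14.80 0 -3.54 0;0 -48 0 15.83 0 -3.35 0;
```

carry_out(
  moves="0 -3 0 0.86 0 -0.59 0;0 -6 0 1.75 0 -1.13 0;0 -9 0 2.66 0 -1.63 0;0 -12 0 3.60 0 -2.07 0;0 -15 0 4.56 0 -2.47 0;0 -15 0 4.56 0 -2.47 0;0 -15 0 4.56 0 -2.47 0",
)

```text
clock: 8.05
tcp_pos: [0.4764, 0.0572, 0.1985]
orientation: [2.109, -1.962, 0.379]
contact_force: [0.3, -0.4, -3.6]
gripper_width: 0.0048
```

```bash
python3 st.py
```

```text
8.05 [-0.51  0.63  0.11  2.03  0.45  0.65 -2.29] [0.4764 0.0572 0.1985] w 0.0048 F cx cy z [ 0.4  0.3 -3.6] tq [-0.02  0.81 -0.02]
theta deg 24.845118255564124 caddy-y comp of tool z 0.005 tool x caddy [0.939 0.002 0.345]
hinge est rel LID0 (caddy axes mm) [1.  0.1 1.5]
CX in tool [0.939 0.003 0.345] CZ in tool [ 0.345 -0.004 -0.939] CY in tool [ 0.002 -1.     0.005]
```

Free of contact; on with another 30°.

carry_out(
  moves="0 -3 0 0.86 0 -0.59 0;0 -6 0 1.75 0 -1.13 0;0 -9 0 2.66 0 -1.63 0;0 -12 0 3.60 0 -2.07 0;0 -15 0 4.56 0 -2.47 0;0 -15 0 4.56 0 -2.47 0;0 -15 0 4.56 0 -2.47 0",
)

```text
clock: 8.75
tcp_pos: [0.4782, 0.0231, 0.2365]
orientation: [2.255, -2.096, 0.106]
contact_force: [0.4, -2.4, -1.8]
gripper_width: 0.0055
```

```bash
python3 st.py
```

```text
8.75 [-0.13  0.52 -0.11  2.01  0.25  0.64 -1.93] [0.4782 0.0231 0.2365] w 0.0055 F cx cy z [ 2.4  0.2 -1.8] tq [ 0.12 -0.88 -0.06]
theta deg 39.74040113942927 caddy-y comp of tool z 0.0023 tool x caddy [0.996 0.003 0.092]
hinge est rel LID0 (caddy axes mm) [ 1.1 -0.7  0.9]
CX in tool [0.996 0.004 0.092] CZ in tool [ 0.092 -0.002 -0.996] CY in tool [ 0.003 -1.     0.002]
```

carry_out(
  moves="0 -3 0 0.86 0 -0.59 0;0 -6 0 1.75 0 -1.13 0;0 -9 0 2.66 0 -1.63 0;0 -12 0 3.60 0 -2.07 0;0 -15 0 4.56 0 -2.47 0;0 -15 0 4.56 0 -2.47 0;0 -15 0 4.56 0 -2.47 0",
)

```text
clock: 9.45
tcp_pos: [0.4813, -0.0199, 0.2642]
orientation: [-2.215, 2.055, 0.186]
contact_force: [0.6, -4.6, -2.7]
gripper_width: 0.0047
```

```bash
python3 st.py; python3 look.py d side top
```

```text
9.45 [ 0.28  0.51 -0.35  1.94 -0.    0.73 -1.52] [ 0.4813 -0.0199  0.2642] w 0.0047 F cx cy z [ 4.7  0.2 -2.7] tq [ 0.15 -1.99 -0.18]
theta deg 54.61732257368205 caddy-y comp of tool z -0.0003 tool x caddy [ 0.986  0.005 -0.167]
hinge est rel LID0 (caddy axes mm) [ 1.4 -0.9 -0. ]
CX in tool [ 0.986  0.005 -0.167] CZ in tool [-0.167 -0.    -0.986] CY in tool [ 0.005 -1.    -0.   ]
```

View pics/side_d.png

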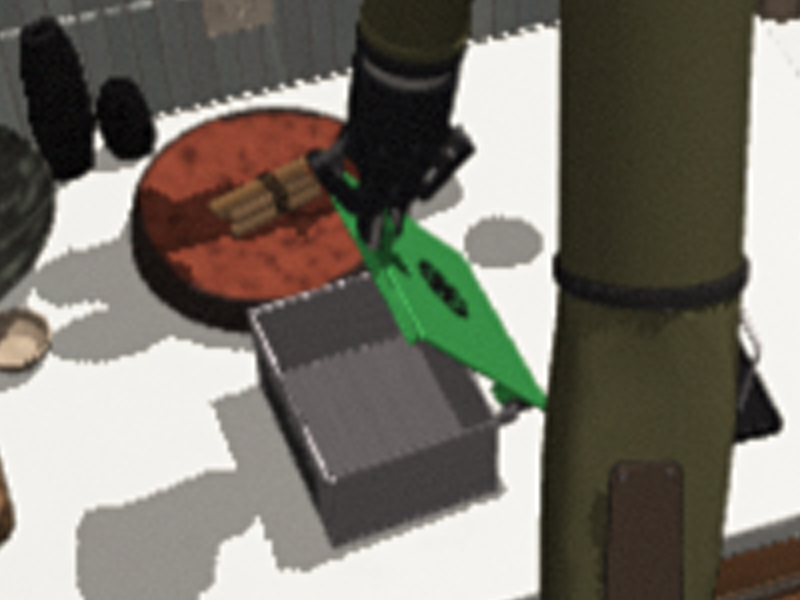

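View pics/top_d.png

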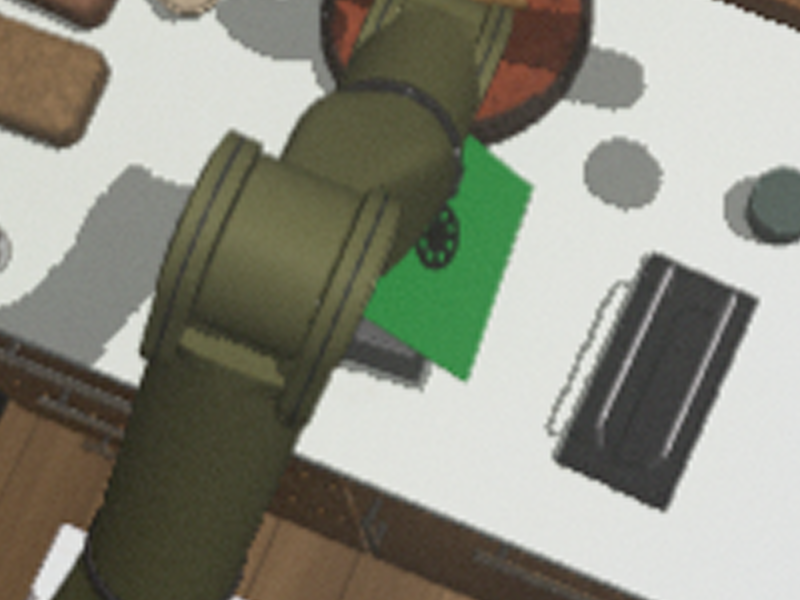

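carry_out(
  moves="0 0 0 0.12 0 -0.17 0;0 0 0 0.12 0 -0.17 0;0 0 0 0.12 0 -0.17 0",
)

```text
clock: 9.85
tcp_pos: [0.481, -0.0201, 0.2658]
orientation: [-2.217, 2.053, 0.187]
contact_force: [0.3, -3.1, -3.0]
gripper_width: 0.005
```

```bash
python3 st.py
```

```text
9.85 [ 0.29  0.51 -0.35  1.94 -0.    0.73 -1.52] [ 0.481  -0.0201  0.2658] w 0.005 F cx cy z [ 3.1  0.  -3. ] tq [ 0.06 -1.16 -0.21]
theta deg 54.63131637379854 caddy-y comp of tool z -0.0011 tool x caddy [ 0.986  0.007 -0.167]
hinge est rel LID0 (caddy axes mm) [ 1.5 -1.   1.5]
CX in tool [ 0.986  0.007 -0.167] CZ in tool [-0.167 -0.    -0.986] CY in tool [ 0.007 -1.    -0.001]
```

carry_out(
  moves="0 0 0 0.25 0 -0.04 0;0 0 0 0.25 0 -0.04 0;0 0 0 0.25 0 -0.04 0",
)

```text
clock: 10.15
tcp_pos: [0.481, -0.0219, 0.2658]
orientation: [-2.218, 2.052, 0.188]
contact_force: [-0.9, -0.3, -2.0]
gripper_width: 0.0048
```

```bash
python3 st.py
```

```text
10.15 [ 0.29  0.51 -0.35  1.93 -0.    0.74 -1.51] [ 0.481  -0.0219  0.2658] w 0.0048 F cx cy z [ 0.3 -0.9 -2. ] tq [-0.04 -0.36 -0.05]
theta deg 54.69145664970239 caddy-y comp of tool z -0.0015 tool x caddy [ 0.986  0.008 -0.168]
hinge est rel LID0 (caddy axes mm) [ 3.1 -1.1  1.5]
CX in tool [ 0.986  0.008 -0.168] CZ in tool [-0.168  0.    -0.986] CY in tool [ 0.008 -1.    -0.002]
```

carry_out(
  moves="0 -3 0 0.86 0 -0.59 0;0 -6 0 1.75 0 -1.13 0;0 -9 0 2.66 0 -1.63 0;0 -12 0 3.60 0 -2.07 0;0 -15 0 4.56 0 -2.47 0;0 -18 0 5.55 0 -2.82 0;0 -18 0 5.55 0 -2.82 0;0 -18 0 5.55 0 -2.82 0",
)

```text
clock: 10.95
tcp_pos: [0.4856, -0.0806, 0.2842]
orientation: [-2.033, 1.881, 0.502]
contact_force: [-0.0, -0.9, -3.2]
gripper_width: 0.0057
```

```bash
python3 st.py
```

```text
10.95 [ 0.66  0.62 -0.52  1.79 -0.21  0.95 -1.16] [ 0.4856 -0.0806  0.2842] w 0.0057 F cx cy z [ 0.9 -0.1 -3.2] tq [-0.02 -1.01 -0.06]
theta deg 72.6966435278141 caddy-y comp of tool z -0.0039 tool x caddy [ 0.885  0.007 -0.465]
hinge est rel LID0 (caddy axes mm) [ 2.5 -1.2  1.4]
CX in tool [ 0.885  0.008 -0.465] CZ in tool [-0.465  0.    -0.885] CY in tool [ 0.007 -1.    -0.004]
```

carry_out(
  moves="0 -3 0 0.86 0 -0.59 0;0 -6 0 1.75 0 -1.13 0;0 -9 0 2.66 0 -1.63 0;0 -12 0 3.60 0 -2.07 0;0 -15 0 4.56 0 -2.47 0;0 -17.3 0 5.35 0 -2.76 0;0 -17.3 0 5.35 0 -2.76 0;0 -17.3 0 5.35 0 -2.76 0",
)

```text
clock: 11.75
tcp_pos: [0.4904, -0.1389, 0.284]
orientation: [-1.84, 1.698, 0.761]
contact_force: [-0.2, 0.3, -2.9]
gripper_width: 0.0053
```

```bash
python3 st.py; python3 look.py e side top
```

```text
11.75 [ 0.87  0.81 -0.59  1.61 -0.3   1.2  -0.98] [ 0.4904 -0.1389  0.284 ] w 0.0053 F cx cy z [-0.3 -0.2 -2.9] tq [ 0.01 -1.14  0.01]
theta deg 89.96565732947697 caddy-y comp of tool z -0.0072 tool x caddy [ 0.707  0.007 -0.707]
hinge est rel LID0 (caddy axes mm) [ 1.4 -0.9  1.6]
CX in tool [ 0.707  0.01  -0.707] CZ in tool [-0.707  0.    -0.708] CY in tool [ 0.007 -1.    -0.007]
```

View pics/side_e.png

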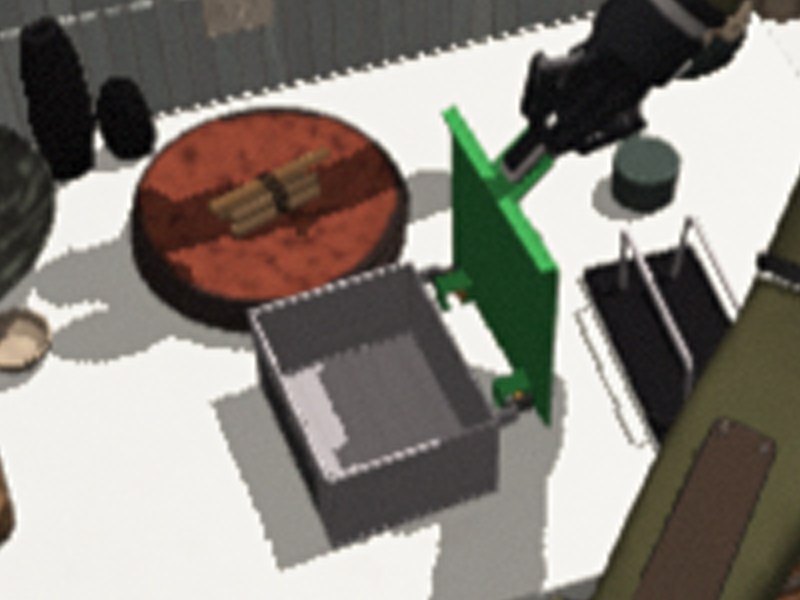

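View pics/top_e.png

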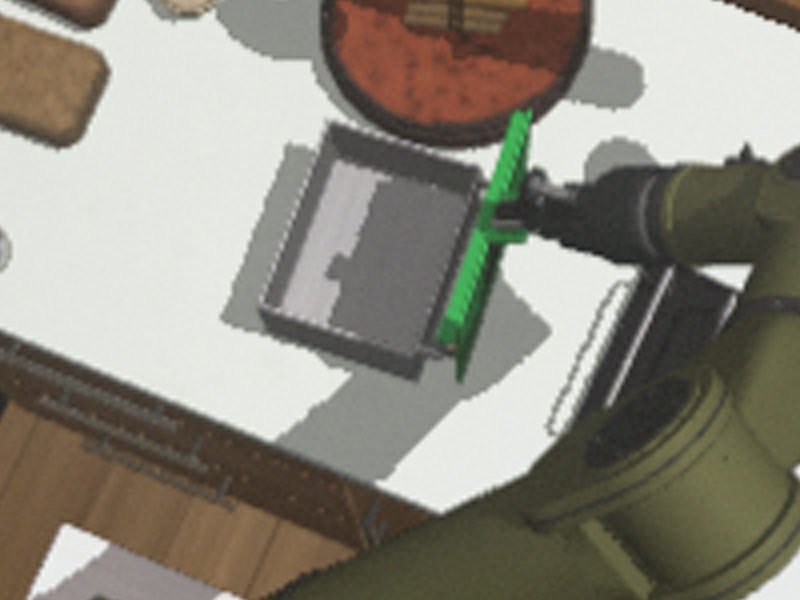

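carry_out(
  moves="0 0 0 0.15 0 -0.15 0;0 0 0 0.28 0 -0.28 0;0 0 0 0.28 0 -0.28 0;0 0 0 0.28 0 -0.28 0",
)

```text
clock: 12.25
tcp_pos: [0.4907, -0.1426, 0.2846]
orientation: [-1.841, 1.697, 0.761]
contact_force: [-0.3, 0.5, -3.3]
gripper_width: 0.0051
```

carry_out(
  moves="0 0 0 0.12 0 -0.12 0;0 0 0 0.12 0 -0.12 0",
)

```text
clock: 12.45
tcp_pos: [0.4909, -0.1447, 0.2845]
orientation: [-1.841, 1.698, 0.76]
contact_force: [-0.6, -0.2, -2.5]
gripper_width: 0.005
```

```bash
python3 st.py
```

```text
12.45 [ 0.87  0.81 -0.59  1.59 -0.3   1.22 -0.97] [ 0.4909 -0.1447  0.2845] w 0.005 F cx cy z [ 0.2 -0.6 -2.5] tq [ 0.01 -1.16  0.06]
theta deg 89.90798233347601 caddy-y comp of tool z -0.007 tool x caddy [ 0.708  0.008 -0.706]
hinge est rel LID0 (caddy axes mm) [ 7.3 -0.7  2. ]
CX in tool [ 0.708  0.011 -0.706] CZ in tool [-0.706 -0.001 -0.708] CY in tool [ 0.008 -1.    -0.007]
```

carry_out(
  moves="0 0 0 0.12 0 -0.12 0;0 0 0 0.12 0 -0.12 0",
)

```text
clock: 12.65
tcp_pos: [0.491, -0.1468, 0.2843]
orientation: [-1.84, 1.699, 0.76]
contact_force: [0.5, -0.5, -2.5]
gripper_width: 0.0052
```

carry_out(
  moves="0 0 0 0.12 0 -0.12 0;0 0 0 0.12 0 -0.12 0",
)

```text
clock: 12.85
tcp_pos: [0.4912, -0.1486, 0.2843]
orientation: [-1.84, 1.699, 0.76]
contact_force: [0.1, 0.2, -2.8]
gripper_width: 0.0051
```

```bash
python3 st.py
```

```text
12.85 [ 0.87  0.81 -0.59  1.59 -0.3   1.22 -0.97] [ 0.4912 -0.1486  0.2843] w 0.0051 F cx cy z [-0.2  0.1 -2.8] tq [-0.01 -1.04 -0.03]
theta deg 89.91154275875394 caddy-y comp of tool z -0.0064 tool x caddy [ 0.708  0.007 -0.706]
hinge est rel LID0 (caddy axes mm) [11.3 -0.7  1.9]
CX in tool [ 0.708  0.009 -0.706] CZ in tool [-0.706 -0.    -0.708] CY in tool [ 0.007 -1.    -0.006]
```

carry_out(
  moves="0 0 0 0.12 0 -0.12 0;0 0 0 0.12 0 -0.12 0",
)

```text
clock: 13.05
tcp_pos: [0.4912, -0.1499, 0.2844]
orientation: [-1.839, 1.698, 0.762]
contact_force: [0.2, 1.9, -3.5]
gripper_width: 0.0049
```

```bash
python3 st.py; python3 look.py f side
```

```text
13.05 [ 0.87  0.82 -0.59  1.58 -0.3   1.23 -0.97] [ 0.4912 -0.1499  0.2844] w 0.0049 F cx cy z [-1.9  0.4 -3.5] tq [ 0.04 -0.69 -0.16]
theta deg 89.99243780069692 caddy-y comp of tool z -0.0068 tool x caddy [ 0.707  0.007 -0.707]
hinge est rel LID0 (caddy axes mm) [12.2 -0.8  2. ]
CX in tool [ 0.707  0.01  -0.707] CZ in tool [-0.707 -0.    -0.707] CY in tool [ 0.007 -1.    -0.007]
```

View pics/side_f.png

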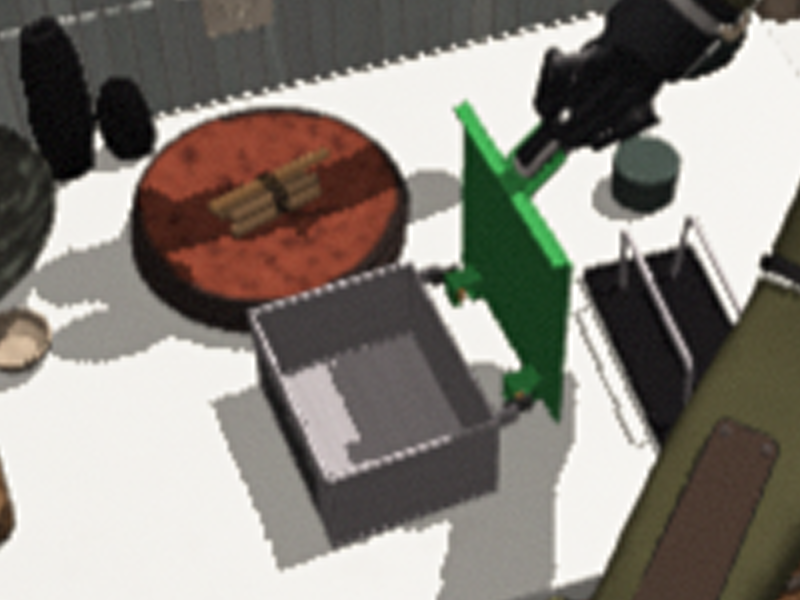

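carry_out(
  moves="0 0 0 0.12 0 -0.12 0;0 0 0 0.12 0 -0.12 0",
)

```text
clock: 13.3
tcp_pos: [0.4912, -0.1509, 0.2844]
orientation: [-1.838, 1.697, 0.763]
contact_force: [0.6, 4.3, -4.1]
gripper_width: 0.0053
```

```bash
python3 st.py
```

```text
13.3 [ 0.87  0.82 -0.59  1.58 -0.3   1.23 -0.97] [ 0.4912 -0.1509  0.2844] w 0.0053 F cx cy z [-4.2  0.9 -4.1] tq [ 0.15 -0.33 -0.27]
theta deg 90.0778248867509 caddy-y comp of tool z -0.0075 tool x caddy [ 0.706  0.007 -0.708]
hinge est rel LID0 (caddy axes mm) [12.9 -1.   2.1]
CX in tool [ 0.706  0.01  -0.708] CZ in tool [-0.708  0.    -0.706] CY in tool [ 0.007 -1.    -0.008]
```

carry_out(
  moves="0 0 0 -0.25 0 0.25 0;0 0 0 -0.5 0 0.5 0;0 0 0 -0.7 0 0.7 0;0 0 0 -0.7 0 0.7 0;0 0 0 -0.7 0 0.7 0",
)

```text
clock: 13.8
tcp_pos: [0.4905, -0.1413, 0.2844]
orientation: [-1.839, 1.698, 0.762]
contact_force: [0.2, -0.6, -3.6]
gripper_width: 0.005
```

```bash
python3 st.py
```

```text
13.8 [ 0.87  0.81 -0.59  1.6  -0.3   1.21 -0.97] [ 0.4905 -0.1413  0.2844] w 0.005 F cx cy z [ 0.6  0.1 -3.6] tq [-0.03 -1.23 -0.01]
theta deg 90.02951825473048 caddy-y comp of tool z -0.0073 tool x caddy [ 0.707  0.007 -0.707]
hinge est rel LID0 (caddy axes mm) [ 3.5 -1.   2.1]
CX in tool [ 0.707  0.01  -0.707] CZ in tool [-0.707  0.    -0.707] CY in tool [ 0.007 -1.    -0.007]
```

carry_out(
  moves="0 0 0 -0.12 0 0.12 0;0 0 0 -0.12 0 0.12 0",
)

```text
clock: 14.0
tcp_pos: [0.4904, -0.1395, 0.2845]
orientation: [-1.839, 1.697, 0.762]
contact_force: [0.1, 0.3, -2.9]
gripper_width: 0.005
```

```bash
python3 st.py
```

```text
14.0 [ 0.87  0.81 -0.59  1.6  -0.3   1.21 -0.97] [ 0.4904 -0.1395  0.2845] w 0.005 F cx cy z [-0.3  0.1 -2.9] tq [ 0.03 -1.25 -0.04]
theta deg 90.03078902809733 caddy-y comp of tool z -0.0073 tool x caddy [ 0.707  0.007 -0.708]
hinge est rel LID0 (caddy axes mm) [ 1.7 -1.   2.1]
CX in tool [ 0.707  0.01  -0.707] CZ in tool [-0.708  0.    -0.707] CY in tool [ 0.007 -1.    -0.007]
```

carry_out(
  moves="0 0 0 -0.12 0 0.12 0;0 0 0 -0.12 0 0.12 0",
)

```text
clock: 14.2
tcp_pos: [0.4904, -0.1381, 0.2844]
orientation: [-1.839, 1.698, 0.761]
contact_force: [-0.6, -1.0, -2.7]
gripper_width: 0.0055
```

carry_out(
  moves="0 0 0 -0.12 0 0.12 0;0 0 0 -0.12 0 0.12 0",
)

```text
clock: 14.4
tcp_pos: [0.4904, -0.1371, 0.2842]
orientation: [-1.839, 1.7, 0.759]
contact_force: [0.1, -1.7, -1.8]
gripper_width: 0.0053
```

```bash
python3 st.py
```

```text
14.4 [ 0.86  0.81 -0.59  1.61 -0.31  1.2  -0.98] [ 0.4904 -0.1371  0.2842] w 0.0053 F cx cy z [ 1.7 -0.  -1.8] tq [-0.06 -1.9  -0.1 ]
theta deg 89.88256402699369 caddy-y comp of tool z -0.0059 tool x caddy [ 0.709  0.007 -0.706]
hinge est rel LID0 (caddy axes mm) [-0.2 -0.6  1.8]
CX in tool [ 0.709  0.009 -0.706] CZ in tool [-0.706 -0.    -0.709] CY in tool [ 0.007 -1.    -0.006]
```

carry_out(
  moves="0.2 0 0.2 0.2 0 -0.2 0;0.4 0 0.4 0.43 0 -0.43 0;0.4 0 0.4 0.43 0 -0.43 0;0.4 0 0.4 0.43 0 -0.43 0",
)

```text
clock: 14.8
tcp_pos: [0.4908, -0.1429, 0.2843]
orientation: [-1.829, 1.707, 0.756]
contact_force: [-0.3, 1.2, -3.1]
gripper_width: 0.005
```

```bash
python3 st.py;python3 st.py|sed -n 3p
```

```text
14.8 [ 0.87  0.81 -0.59  1.6  -0.31  1.2  -0.98] [ 0.4908 -0.1429  0.2843] w 0.005 F cx cy z [-1.2 -0.3 -3.1] tq [ 0.01 -1.19  0.01]
theta deg 89.92608632916229 caddy-y comp of tool z 0.0008 tool x caddy [ 0.708 -0.    -0.706]
hinge est rel LID0 (caddy axes mm) [ 5.5 -0.4  1.9]
CX in tool [ 0.708 -0.001 -0.706] CZ in tool [-0.706 -0.    -0.708] CY in tool [-0.    -1.     0.001]
hinge est rel LID0 (caddy axes mm) [ 5.5 -0.4  1.9]
```

carry_out(
  moves="0 0 0 -0.1 0 -0.18 0;0 0 0 -0.23 0 -0.31 0;0 0 0 -0.23 0 -0.31 0;0 0 0 -0.23 0 -0.31 0",
)

```text
clock: 15.2
tcp_pos: [0.4908, -0.1434, 0.2882]
orientation: [-1.83, 1.707, 0.756]
contact_force: [0.2, -0.3, -2.9]
gripper_width: 0.0054
```

```bash
python3 st.py
```

```text
15.2 [ 0.87  0.8  -0.59  1.6  -0.31  1.21 -0.98] [ 0.4908 -0.1434  0.2882] w 0.0054 F cx cy z [ 0.3  0.2 -2.9] tq [-0.06 -1.16  0.  ]
theta deg 89.92130807029811 caddy-y comp of tool z 0.0008 tool x caddy [ 0.708 -0.    -0.706]
hinge est rel LID0 (caddy axes mm) [ 6.  -0.3  5.8]
CX in tool [ 0.708 -0.001 -0.706] CZ in tool [-0.706 -0.    -0.708] CY in tool [-0.    -1.     0.001]
```

carry_out(
  moves="0 0 0 -0.15 0 -0.15 0;0 0 0 -0.28 0 -0.28 0;0 0 0 -0.28 0 -0.28 0",
)

```text
clock: 15.5
tcp_pos: [0.491, -0.1434, 0.2925]
orientation: [-1.83, 1.707, 0.755]
contact_force: [0.4, -0.0, -1.7]
gripper_width: 0.0053
```

```bash
python3 st.py
```

```text
15.5 [ 0.87  0.8  -0.59  1.59 -0.31  1.22 -0.98] [ 0.491  -0.1434  0.2925] w 0.0053 F cx cy z [ 0.1  0.4 -1.7] tq [-0.  -1.2  0. ]
theta deg 89.9100321412472 caddy-y comp of tool z 0.0012 tool x caddy [ 0.708  0.    -0.706]
hinge est rel LID0 (caddy axes mm) [ 6.  -0.  10.1]
CX in tool [ 0.708 -0.001 -0.706] CZ in tool [-0.706 -0.001 -0.708] CY in tool [ 0.    -1.     0.001]
```

No catch: the pins are in the mouths. On upward, 8 mm at a time.

carry_out(
  moves="0 0 0 -0.15 0 -0.15 0;0 0 0 -0.3 0 -0.3 0;0 0 0 -0.45 0 -0.45 0;0 0 0 -0.57 0 -0.57 0;0 0 0 -0.57 0 -0.57 0",
)

```text
clock: 16.0
tcp_pos: [0.4912, -0.1433, 0.3008]
orientation: [-1.83, 1.707, 0.755]
contact_force: [0.1, 0.3, -3.1]
gripper_width: 0.0051
```

```bash
python3 st.py
```

```text
16.0 [ 0.87  0.79 -0.59  1.59 -0.31  1.24 -0.99] [ 0.4912 -0.1433  0.3008] w 0.0051 F cx cy z [-0.3  0.1 -3.1] tq [ 0.03 -1.21 -0.02]
theta deg 89.89579364496068 caddy-y comp of tool z 0.0015 tool x caddy [ 0.708  0.001 -0.706]
hinge est rel LID0 (caddy axes mm) [ 6.1  0.2 18.4]
CX in tool [ 0.708 -0.001 -0.706] CZ in tool [-0.706 -0.002 -0.708] CY in tool [ 0.001 -1.     0.002]
```

carry_out(
  moves="0 0 0 -0.2 0 -0.2 0;0 0 0 -0.4 0 -0.4 0;0 0 0 -0.6 0 -0.6 0;0 0 0 -0.8 0 -0.8 0;0 0 0 -1.0 0 -1.0 0;0 0 0 -1.0 0 -1.0 0;0 0 0 -1.0 0 -1.0 0",
)

```text
clock: 16.7
tcp_pos: [0.4911, -0.1434, 0.315]
orientation: [-1.83, 1.707, 0.754]
contact_force: [-0.2, -0.9, -3.5]
gripper_width: 0.0052
```

```bash
python3 st.py; python3 look.py g side top
```

```text
16.7 [ 0.87  0.77 -0.6   1.57 -0.32  1.26 -1.  ] [ 0.4911 -0.1434  0.315 ] w 0.0052 F cx cy z [ 0.9 -0.3 -3.5] tq [ 0.01 -1.27 -0.02]
theta deg 89.8869482048525 caddy-y comp of tool z 0.0015 tool x caddy [ 0.709  0.001 -0.706]
hinge est rel LID0 (caddy axes mm) [ 6.1  0.1 32.6]
CX in tool [ 0.709 -0.001 -0.706] CZ in tool [-0.706 -0.002 -0.708] CY in tool [ 0.001 -1.     0.002]
```

View pics/side_g.png

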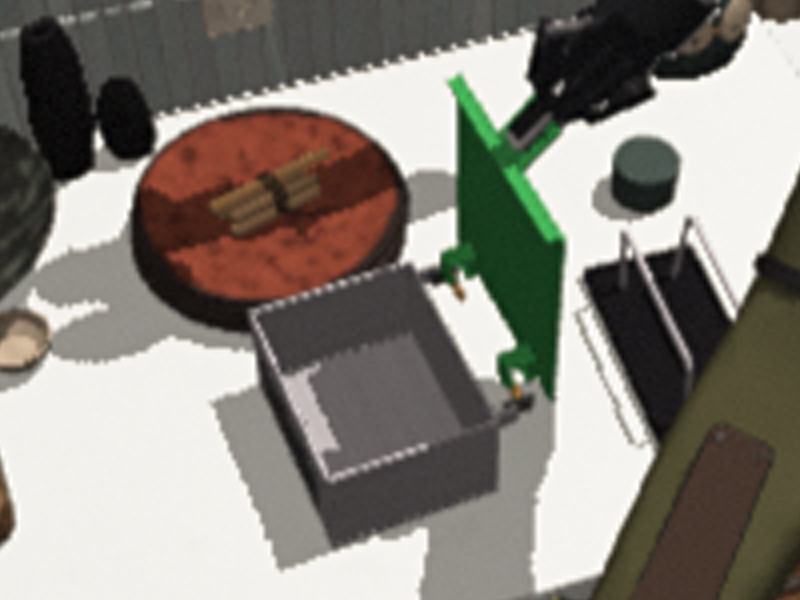

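View pics/top_g.png

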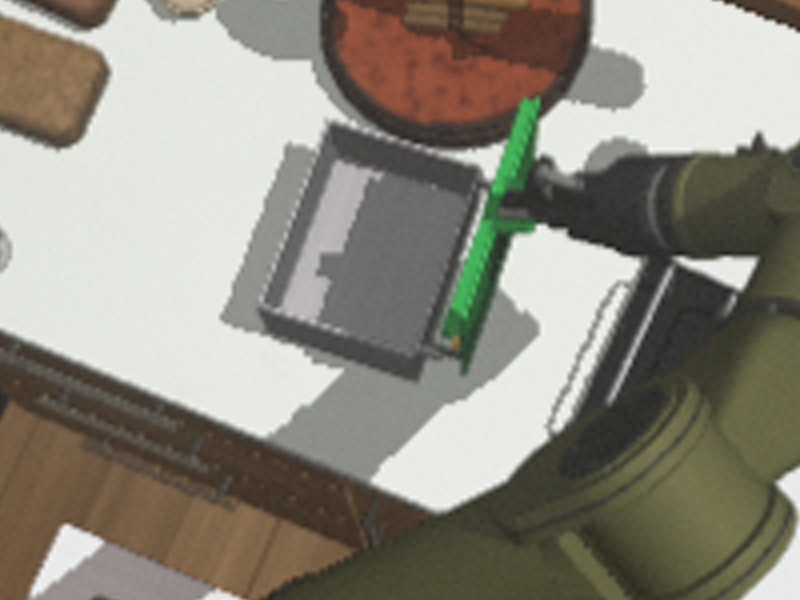

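Run:
```python
from h import *
from cell import ctrl
s=ctrl.state(); h=np.array([.1167,0,.161])
T0=R.from_rotvec(s["orientation"]).as_matrix(); hp=s["tcp_pos"]+T0@h; print(hp)
T=toolM(np.pi/2,YAW-np.radians(6.9))
for p,M in (([*hp[:2],.155],T0),([.478,-.292,.155],T)):
    p=np.array(p); print(p, p-M@h, rel(s,p-M@h,M))
```

```text
[ 0.48913102 -0.11243671  0.11845187]
[ 0.48913102 -0.11243671  0.155     ] [ 0.49103181 -0.14335485  0.3514188 ] -0.0 -0.0 0.0 -2.58 -0.00 -2.59
[ 0.478 -0.292  0.155] [ 0.47641518 -0.32328471  0.35136355] 4.8 -0.1 4.9 10.07 2.70 -15.19
```

carry_out(
  moves="0 0 0 -0.8 0 -0.8 0;0 0 0 -1.6 0 -1.6 0;0 0 0 -2.6 0 -2.6 0;0 0 0 -2.6 0 -2.6 0;0.5 0 0.5 -1.5 0.2 -3.8 0;1.2 0 1.2 0.2 0.6 -5.4 0;2 0 2 2.2 1.1 -7.4 0;2.8 0 2.8 4.2 1.5 -9.4 0;3.5 0 3.5 6.2 1.9 -11.4 0;4.2 0 4.2 8.2 2.3 -13.4 0;4.8 0 4.9 9.7 2.6 -14.8 0;4.8 0 4.9 10.05 2.7 -15.2 0",
)

```text
clock: 18.0
tcp_pos: [0.4748, -0.3277, 0.3496]
orientation: [-1.705, 1.807, 0.705]
contact_force: [0.2, -0.4, -2.7]
gripper_width: 0.005
```

carry_out(
  moves="0 0 0 0 0 0 0;0 0 0 0 0 0 0",
)

```text
clock: 18.2
tcp_pos: [0.4745, -0.3273, 0.3492]
orientation: [-1.705, 1.807, 0.706]
contact_force: [1.0, 0.3, -3.8]
gripper_width: 0.005
```

```bash
python3 look.py i side top
cat > st2.py <<'E'
from h import *
from cell import ctrl
s=ctrl.state(); h=np.array([.1167,0,.161]); T=R.from_rotvec(s["orientation"]).as_matrix()
print(s["clock"],s["joints"].round(2),"F",s["contact_force"].round(1),"tq",s["torque"].round(2),"w",s["gripper_width"])
print("hinge",(s["tcp_pos"]+T@h).round(4),"lid y axis",(-T[:,1]).round(3))
M=toolM(np.pi/2,YAW-np.radians(6.9))
for z in (.155,.115,.075,.027,.022): print(z,rel(s,np.array([.478,-.292,z])-M@h,M))
E
python3 st2.py
```

```text
18.3 [ 1.04  0.85 -0.52  1.21 -0.27  1.59 -0.98] F [ 0.2  0.5 -2.7] tq [-1.14  0.06  0.  ] w 0.005055392255215579
hinge [ 0.4761 -0.2957  0.1534] lid y axis [ 0.998 -0.055 -0.002]
0.155 -0.1 -0.2 -0.3 -0.33 -0.13 0.12
0.115 -0.1 -0.2 -0.3 2.49 -0.14 2.96
0.075 -0.1 -0.2 -0.3 5.31 -0.15 5.79
0.027 -0.1 -0.2 -0.3 8.69 -0.16 9.20
0.022 -0.1 -0.2 -0.3 9.04 -0.17 9.55
```

View pics/side_i.png

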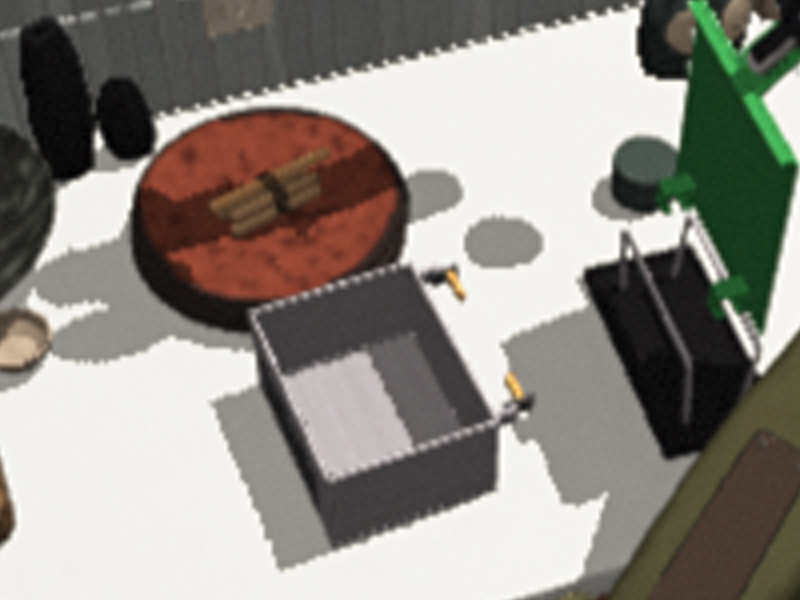

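View pics/top_i.png

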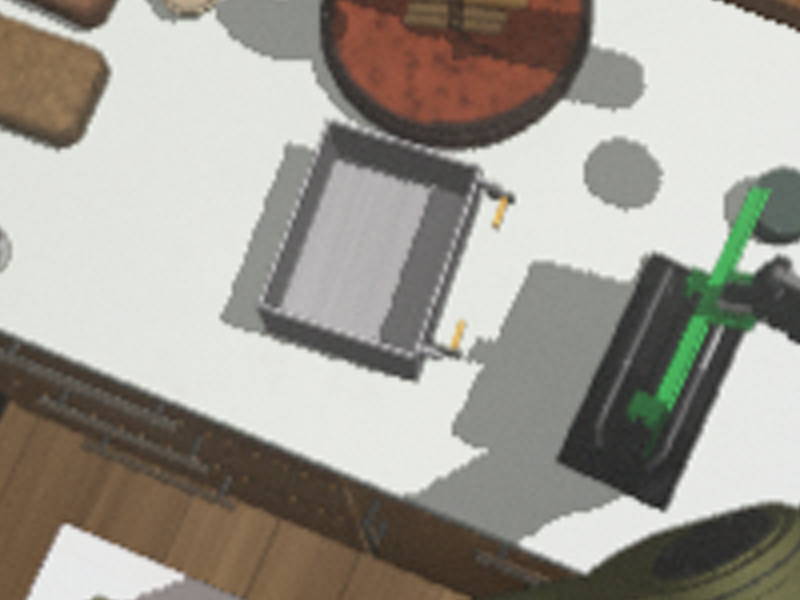

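Run:
```python
from h import *
from cell import ctrl
s=ctrl.state(); T=R.from_rotvec(s["orientation"]).as_matrix()
# lid frame from tool: tool x=(lx+lz)/r2, z=(lx-lz)/r2
r=2**.5; lx=(T[:,0]+T[:,2])/r; lz=(T[:,0]-T[:,2])/r; ly=-T[:,1]
hp=s["tcp_pos"]+T@np.array([.1167,0,.161])
L=np.array([lx,ly,lz]); W=lambda P:hp+np.array(P)/1000@L
P=[[[-183,-97,19],[-183,97,19],[13,97,19],[13,-97,19]],[[-183,-97,14],[-183,97,14],[13,97,14],[13,-97,14]]]
for y in(-60,60):
    for e in(-10,10): P.append([[-13.5,y+e,-13],[13.5,y+e,-13],[13.5,y+e,14],[-13.5,y+e,14]])
for n in("side","top"):
    c=load(n+"_i"); f=cv2.resize(c["frame"],None,fx=6,fy=6,interpolation=2)
    pp=np.vstack([proj(c,W(q))*6+2.5 for q in P])
    for q in P: cv2.polylines(f,[(proj(c,W(q))*6+2.5).astype(np.int32)],True,(0,0,255),1)
    x,y=np.maximum(pp.min(0)-60,0).astype(int); cv2.imwrite(f"pics/ovi_{n}.png",f[y:y+590,x:x+700])
```

```text
(no output)
```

View pics/ovi_side.png

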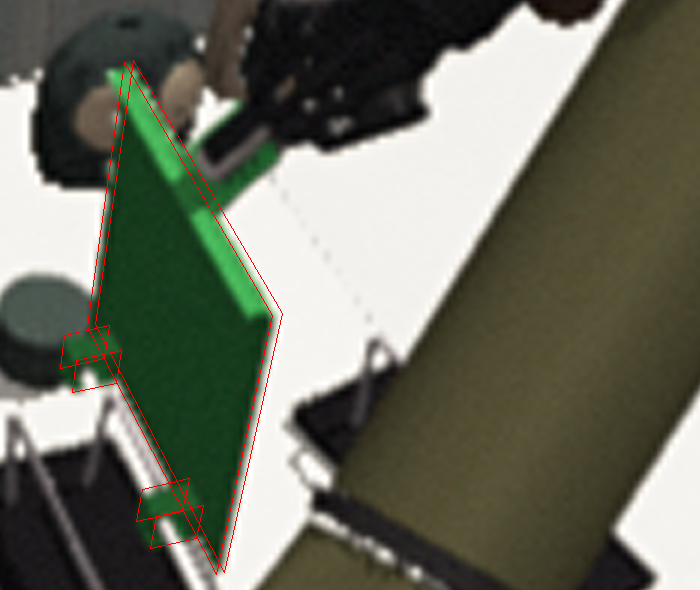

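View pics/ovi_top.png

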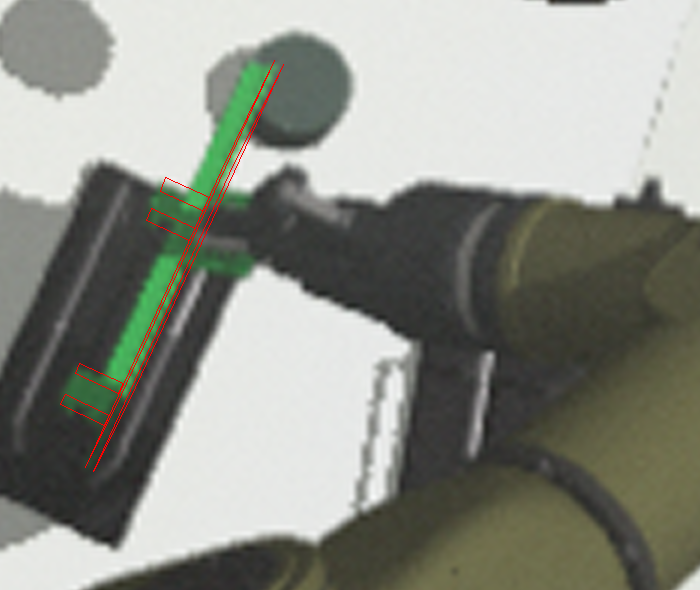

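Run:
```python
from h import *
c=load("top_a"); f=c["frame"].astype(float).mean(2)
st=np.array([.478,-.292]); a=np.radians(-2.9); Y=np.array([np.cos(a),np.sin(a)]); X=np.array([Y[1],-Y[0]])
# profile across hoops at height z=.095 : sample intensity along stand x at several y
d=np.arange(-50,51,1.0)
acc=0
for y in np.arange(-.06,.061,.005):
    P=np.array([[*(st+y*Y+k/1000*X),.095+.003] for k in d]); uv=proj(c,P).astype(np.float32)
    acc=acc+cv2.remap(f.astype(np.float32),uv[None,:,0],uv[None,:,1],cv2.INTER_LINEAR)[0]
acc/=25
print([(int(k),int(v)) for k,v in zip(d,acc)])
c=load("side_a"); f=c["frame"].astype(np.float32).mean(2); acc=0
for y in np.arange(-.06,.061,.005):
    P=np.array([[*(st+y*Y+k/1000*X),.098] for k in d]); uv=proj(c,P).astype(np.float32)
    acc=acc+cv2.remap(f,uv[None,:,0],uv[None,:,1],cv2.INTER_LINEAR)[0]
print([(int(k),int(v/25)) for k,v in zip(d,acc)])
print(X)
```

```text
[(-50, 84), (-49, 74), (-48, 66), (-47, 62), (-46, 60), (-45, 59), (-44, 58), (-43, 58), (-42, 58), (-41, 58), (-40, 58), (-39, 59), (-38, 59), (-37, 60), (-36, 62), (-35, 67), (-34, 75), (-33, 87), (-32, 102), (-31, 119), (-30, 134), (-29, 142), (-28, 140), (-27, 126), (-26, 105), (-25, 85), (-24, 71), (-23, 64), (-22, 61), (-21, 60), (-20, 60), (-19, 59), (-18, 59), (-17, 59), (-16, 59), (-15, 59), (-14, 59), (-13, 59), (-12, 59), (-11, 58), (-10, 58), (-9, 57), (-8, 56), (-7, 55), (-6, 55), (-5, 55), (-4, 56), (-3, 57), (-2, 58), (-1, 59), (0, 59), (1, 59), (2, 59), (3, 59), (4, 59), (5, 59), (6, 60), (7, 60), (8, 60), (9, 60), (10, 59), (11, 59), (12, 59), (13, 59), (14, 59), (15, 59), (16, 59), (17, 59), (18, 59), (19, 59), (20, 59), (21, 59), (22, 59), (23, 60), (24, 60), (25, 61), (26, 64), (27, 69), (28, 77), (29, 89), (30, 105), (31, 121), (32, 135), (33, 141), (34, 136), (35, 121), (36, 100), (37, 81), (38, 68), (39, 62), (40, 60), (41, 60), (42, 60), (43, 60), (44, 59), (45, 59), (46, 59), (47, 59), (48, 59), (49, 62), (50, 69)]
[(-50, 60), (-49, 60), (-48, 58), (-47, 57),
[... 363 characters left out ...]
14, 55), (-13, 56), (-12, 56), (-11, 57), (-10, 58), (-9, 58), (-8, 59), (-7, 60), (-6, 60), (-5, 61), (-4, 60), (-3, 60), (-2, 60), (-1, 59), (0, 59), (1, 59), (2, 59), (3, 59), (4, 59), (5, 59), (6, 58), (7, 57), (8, 55), (9, 53), (10, 49), (11, 45), (12, 41), (13, 38), (14, 39), (15, 44), (16, 56), (17, 74), (18, 97), (19, 125), (20, 155), (21, 185), (22, 210), (23, 226), (24, 234), (25, 234), (26, 225), (27, 212), (28, 196), (29, 184), (30, 180), (31, 184), (32, 194), (33, 206), (34, 217), (35, 226), (36, 232), (37, 237), (38, 241), (39, 242), (40, 243), (41, 243), (42, 243), (43, 243), (44, 243), (45, 243), (46, 243), (47, 243), (48, 243), (49, 243), (50, 243)]
[-0.05059294 -0.99871936]
```

carry_out(
  moves="0 0 -0.3 -0.33 -0.13 0.12 0;0 0 -0.3 -0.33 -0.13 0.12 0;0 0 -0.3 -0.33 -0.13 0.12 0;0 0 -0.3 0.6 -0.13 1.05 0;0 0 -0.3 1.5 -0.13 2 0;0 0 -0.3 2.5 -0.14 3 0;0 0 -0.3 2.5 -0.14 3 0",
)

```text
clock: 19.0
tcp_pos: [0.475, -0.3227, 0.3078]
orientation: [-1.708, 1.801, 0.711]
contact_force: [-0.3, 0.7, -2.3]
gripper_width: 0.0053
```

```bash
python3 st2.py; python3 look.py j side top
```

```text
19.0 [ 1.04  0.89 -0.52  1.26 -0.25  1.52 -0.95] F [-0.3  0.7 -2.3] tq [-1.18  0.11  0.05] w 0.00530660162898522
hinge [ 0.4759 -0.2915  0.1114] lid y axis [ 0.999 -0.051 -0.004]
0.155 0.1 -0.0 -0.2 -3.05 -0.13 -3.12
0.115 0.1 -0.0 -0.2 -0.22 -0.14 -0.29
0.075 0.1 -0.0 -0.2 2.61 -0.16 2.54
0.027 0.1 -0.0 -0.2 6.00 -0.17 5.94
0.022 0.1 -0.0 -0.2 6.36 -0.18 6.29
```

View pics/top_j.png

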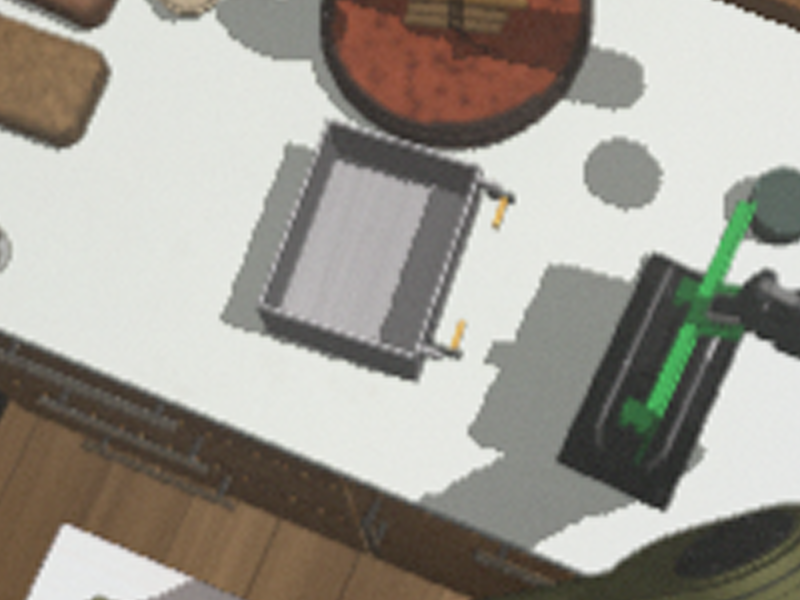

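View pics/side_j.png

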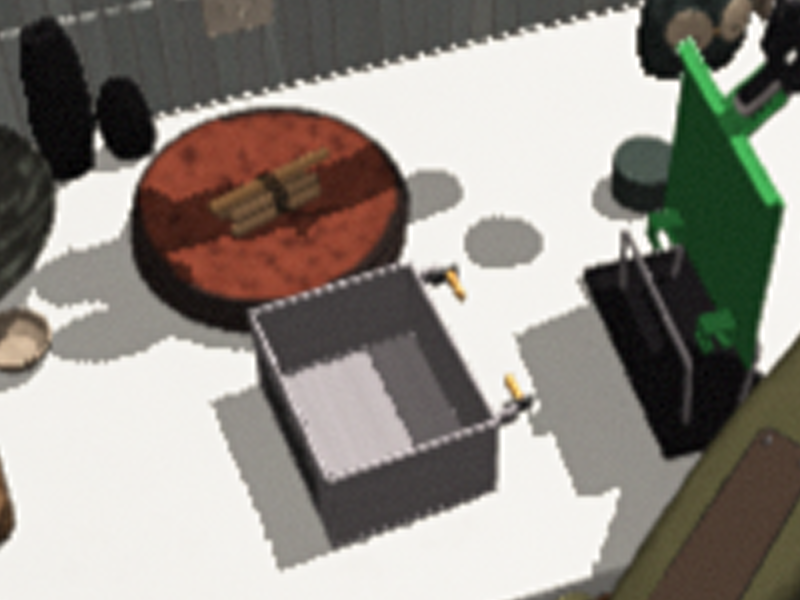

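carry_out(
  moves="0 0 0 0.8 -0.1 0.75 0;0 0 0 1.7 -0.15 1.65 0;0 0 0 2.6 -0.16 2.55 0;0 0 0 3.5 -0.17 3.45 0;0 0 0 4.2 -0.17 4.15 0;0 0 0 4.7 -0.17 4.65 0;0 0 0 4.7 -0.17 4.65 0;0 0 0 4.7 -0.17 4.65 0",
)

```text
clock: 19.9
tcp_pos: [0.4781, -0.3235, 0.2444]
orientation: [-1.709, 1.799, 0.706]
contact_force: [1.1, 0.5, -2.4]
gripper_width: 0.0052
```

```bash
python3 st2.py
```

```text
19.9 [ 1.03  0.96 -0.51  1.31 -0.23  1.41 -0.91] F [ 1.1  0.5 -2.4] tq [-1.16  0.03  0.04] w 0.005201857467682891
hinge [ 0.4799 -0.2925  0.048 ] lid y axis [ 0.999 -0.051  0.001]
0.155 -0.1 -0.1 -0.0 -7.56 0.17 -7.56
0.115 -0.1 -0.1 -0.0 -4.73 0.17 -4.73
0.075 -0.1 -0.1 -0.0 -1.91 0.17 -1.90
0.027 -0.1 -0.1 -0.0 1.48 0.17 1.50
0.022 -0.1 -0.1 -0.0 1.83 0.17 1.85
```

carry_out(
  moves="0 0 0 0.4 0 0.4 0;0 0 0 0.8 0.05 0.8 0;0 0 0 1.2 0.1 1.2 0;0 0 0 1.4 0.1 1.4 0;0 0 0 1.4 0.1 1.4 0",
)

```text
clock: 20.4
tcp_pos: [0.4769, -0.3234, 0.224]
orientation: [-1.709, 1.799, 0.707]
contact_force: [0.7, -0.3, -3.1]
gripper_width: 0.0052
```

```bash
python3 st2.py
```

```text
20.4 [ 1.03  0.99 -0.51  1.32 -0.22  1.38 -0.89] F [ 0.7 -0.3 -3.1] tq [-1.21  0.11  0.03] w 0.0052219715703704225
hinge [ 0.4784 -0.2922  0.0276] lid y axis [ 0.999 -0.052 -0.   ]
0.155 -0.0 -0.0 -0.0 -9.00 0.05 -9.01
0.115 -0.0 -0.0 -0.0 -6.18 0.05 -6.18
0.075 -0.0 -0.0 -0.0 -3.35 0.05 -3.35
0.027 -0.0 -0.0 -0.0 0.04 0.04 0.05
0.022 -0.0 -0.0 -0.0 0.40 0.04 0.40
```

Lower in 1.5–2 mm steps until it touches.

carry_out(
  moves="0 0 0 0.14 0 0.14 0;0 0 0 0.14 0 0.14 0",
)

```text
clock: 20.6
tcp_pos: [0.4769, -0.3233, 0.222]
orientation: [-1.709, 1.799, 0.707]
contact_force: [-0.2, 0.4, -3.3]
gripper_width: 0.0052
```

carry_out(
  moves="0 0 0 0.14 0 0.14 0;0 0 0 0.14 0 0.14 0",
)

```text
clock: 20.8
tcp_pos: [0.4768, -0.3234, 0.2217]
orientation: [-1.708, 1.798, 0.707]
contact_force: [-2.2, -0.6, 4.6]
gripper_width: 0.0054
```

carry_out(
  moves="0 0 0 0.12 0 0.12 0;0 0 0 0.12 0 0.12 0",
)

```text
clock: 21.0
tcp_pos: [0.4766, -0.3235, 0.2217]
orientation: [-1.708, 1.796, 0.707]
contact_force: [-3.5, -2.0, 6.0]
gripper_width: 0.0053
```

```bash
python3 st2.py
```

```text
21.0 [ 1.04  0.99 -0.51  1.32 -0.22  1.38 -0.89] F [-3.5 -2.   6. ] tq [-0.3   0.48  0.38] w 0.005283742537992514
hinge [ 0.4785 -0.292   0.0253] lid y axis [ 0.999 -0.051  0.001]
0.155 -0.1 0.1 0.0 -9.19 0.00 -9.15
0.115 -0.1 0.1 0.0 -6.36 0.01 -6.32
0.075 -0.1 0.1 0.0 -3.53 0.01 -3.50
0.027 -0.1 0.1 0.0 -0.13 0.02 -0.11
0.022 -0.1 0.1 0.0 0.22 0.02 0.25
```

carry_out(
  moves="0 0 0 -0.03 0 -0.03 0.05;0 0 0 -0.03 0 -0.03 0.12;0 0 0 -0.03 0 -0.03 0.2;0 0 0 -0.03 0 -0.03 0.3;0 0 0 -0.03 0 -0.03 0.4;0 0 0 -0.03 0 -0.03 0.4",
)

```text
clock: 21.6
tcp_pos: [0.4767, -0.3234, 0.2221]
orientation: [-1.708, 1.796, 0.707]
contact_force: [0.1, 0.8, -0.6]
gripper_width: 0.0341
```

```bash
python3 st2.py|head -2; python3 look.py k side top
```

```text
21.6 [ 1.04  0.99 -0.51  1.32 -0.22  1.38 -0.89] F [ 0.1  0.8 -0.6] tq [-0.77  0.04  0.03] w 0.03413242870670028
hinge [ 0.4785 -0.2918  0.0257] lid y axis [ 0.999 -0.051  0.001]
```

View pics/side_k.png

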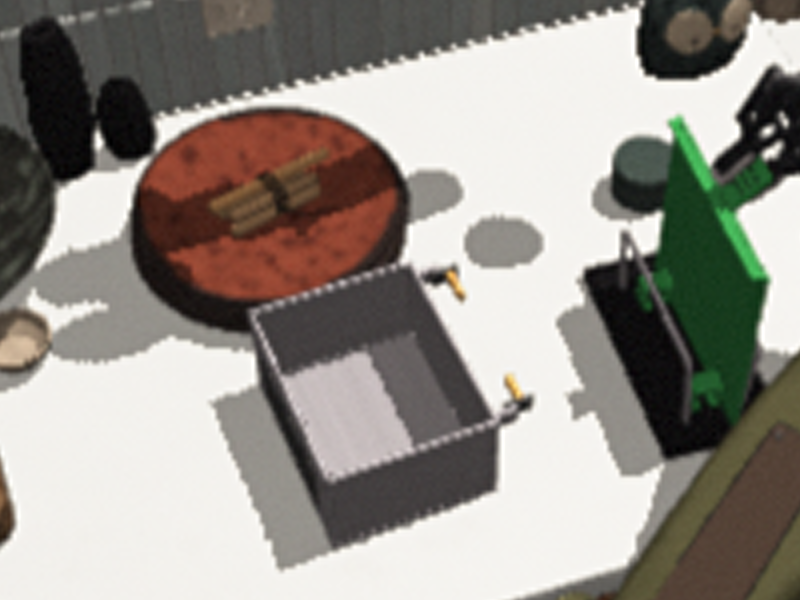

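View pics/top_k.png

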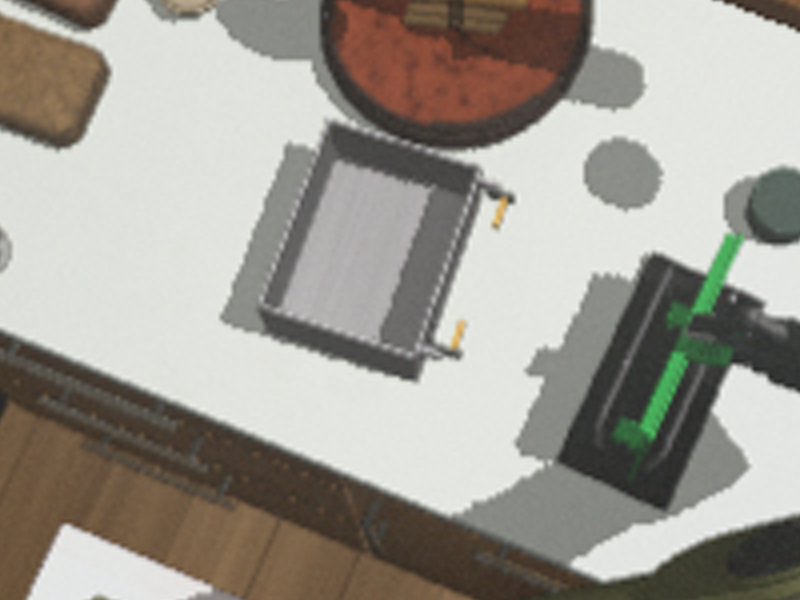

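carry_out(
  moves="0 0 0 0 0 -0.8 0.4;0 0 0 0 0 -1.8 0.4;0 0 0 0 0 -3 0.4;0 0 0 0 0 -4.5 0.4;0 0 0 0 0 -6.5 0.4;0 0 0 0 0 -9 0.4;0 0 0 0 0 -12 0.4;0 0 0 0 0 -12 0.4;0 0 0 0 0 -12 0.4;0 0 0 0 0 -12 0.4",
)

```text
clock: 22.7
tcp_pos: [0.472, -0.4074, 0.3063]
orientation: [-1.708, 1.795, 0.71]
contact_force: [-0.4, -0.4, -0.9]
gripper_width: 0.0344
```

```bash
python3 st2.py|head -2; python3 look.py l side top
```

```text
22.7 [ 1.06  1.   -0.49  0.99 -0.21  1.72 -0.92] F [-0.4 -0.4 -0.9] tq [-0.75  0.05 -0.  ] w 0.03435631105506921
hinge [ 0.4736 -0.3756  0.11  ] lid y axis [ 0.999 -0.05   0.   ]
```

View pics/side_l.png

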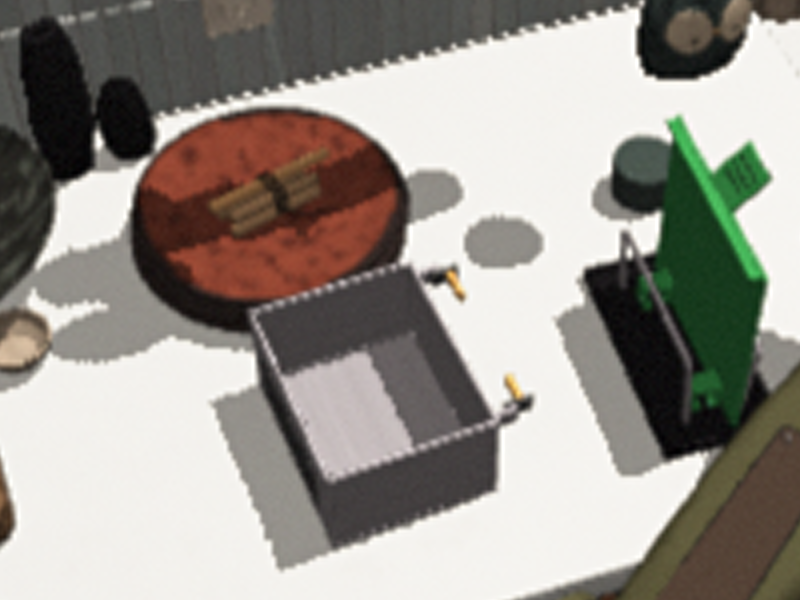

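View pics/top_l.png

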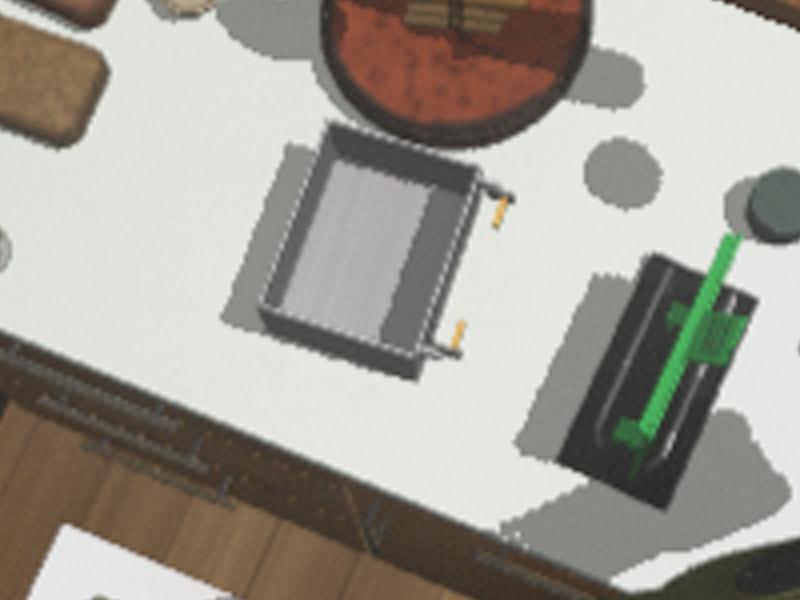

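```bash
python3 -c "
from cell import ticket
print(ticket.hand_in())"
```

```text
the job is handed in; nothing more can be done
None
```

The lid is off the caddy and standing hinge edge down between the hoops of the leftmost drying stand. I let go of it, backed the gripper off and handed in at about 23 s.

- **Opening:** I gripped the tab and raised the lid to about 90°. Contact forces at my checks stayed at about 6 N or less.
- **Freeing the pins:** I felt both walls of the bore. They were 11.4 mm apart instead of the expected 12.5 mm, which pointed to a yaw of about 0.5°. I corrected that, centred the lid and drew it about 30 mm straight up, with no extra force and no catch on the lips.
- **Placing:** The lid touched the tray with its hinge line at an estimated 25 mm above the worktop (23.5 mm expected). It was within about 1 mm of the slot's middle along the hoops and parallel to them.
- **Last checks:** The last two pictures, before and after the gripper drew back, show the lid upright and not visibly moved between the hoops. The force reading is near zero. The tin looks unmoved. The jar and the small bowl are mostly outside those views, but I made no moves near them after the grasp.
- **Disagreements:**
  - An image overlay before placing put the lid's top edge about 4 mm from where the grip predicted, roughly a 1° tilt in the grip. I left it, as it was inside the tolerance.
  - The two cameras put the slot's middle 0.5 to 2 mm from my first estimate, which the final aim already covered.

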